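# Lower a tray of culture dishes on a hydraulic bench lift and dock it under the hood

### The job

Load every petri dish standing on the worktop into the tray on the raised lift, flat and lid up, one to a bay. Then crack the lift's release valve open just a fraction of a turn so that the platform sinks slowly (never faster than 1.5 cm a second) all the way down, shut the valve again, slide the tray by its handle under the clear hood right up to the back stop, and swing the keeper fully across in front of it. Leave the other things where they are.

Things in the scene. Friction and masses are not known exactly. Their poses are not given: they have to be found in the camera images.
- dish_0: round lidded petri dish, 64 mm across the lid, 60 mm across the body, 14 mm high, 50 g, lying flat on the worktop with the lid up; all dishes are alike and one may be absent; origin at the centre of its underside, z up through the lid
- dish_1: round lidded petri dish, 64 mm across the lid, 60 mm across the body, 14 mm high, 50 g, lying flat on the worktop with the lid up; all dishes are alike and one may be absent; origin at the centre of its underside, z up through the lid
- dish_2: round lidded petri dish, 64 mm across the lid, 60 mm across the body, 14 mm high, 50 g, lying flat on the worktop with the lid up; all dishes are alike and one may be absent; origin at the centre of its underside, z up through the lid
- dish_3: round lidded petri dish, 64 mm across the lid, 60 mm across the body, 14 mm high, 50 g, lying flat on the worktop with the lid up; all dishes are alike and one may be absent; origin at the centre of its underside, z up through the lid
- tray: white plastic tray, loose, 122 (x) by 326 (y) mm, on the platform at the start; origin at the centre of its underside, x towards the hood. Floor 4 mm thick, rim walls 4 mm thick, tops 18 mm above the underside; inside 114 x 318 mm, split by ribs (tops at 9 mm, y = -79.5, 0, 79.5 mm) into four bays centred at y = -119, -40, 40, 119 mm, x = 0. Bar handle in front (-x). 420 g
- tray_handle (a point): middle of the tray's handle: a level bar, 12 mm wide (x), 12 mm high and 76 mm long (y), on two end legs; 94 mm in front of the tray's origin (-x) and 43 mm above its underside
- lift_dock: fixed unit: lift with valve block, and behind it the dock. Origin on the worktop under the platform's middle; x towards the dock (sliding direction), y left. Platform 132 x 344 mm, lips 3 mm clear of the tray, top at z = 125 mm raised, 70 lowered. Dock: deck from x = 68 mm, top z = 68; side walls 4 mm clear of the tray; back stop x = 200; clear roof from x = 105, z = 108 to 113 mm
- dock_home (a point): point on the dock's deck where the tray's origin is when the tray stands against the back stop: x = 138 mm, y = 0, z = 68 mm in the unit's frame; axes as the unit's
- platform (a joint): drop of the lift platform, m: 0 = raised (start), 0.055 = all the way down. It is held by the ram while the valve is shut and cannot be raised again here; do not press on it with more than about 10 N
- valve (a joint): turn of the release valve, rad: 0 = shut, grows anticlockwise seen from above, to 1.57; stays where left (friction 0.22 N m). With the loaded tray the platform begins to sink somewhere between 0.35 and 0.5 rad and sinks faster the further it is opened: 5 mm/s about 0.07 rad beyond that point, 10 mm/s 0.15 beyond, 15 mm/s 0.23 beyond, over 20 mm/s wide open; it stops when the valve is turned back
- valve_grip (a point): centre of the valve's T-handle, on its vertical axis, right of the lift (x = -40, y = -224 mm in the unit's frame), z = 100 mm: a level black bar 70 mm long, 14 wide, 14 high, along this point's x axis (the unit's x when shut); the valve block below ends at z = 70 mm, a brass gland at 78 mm
- keeper (a joint): turn of the keeper, rad: 0 = shut, across in front of the tray's left front corner; 1.6 = folded forward along the left side of the lift, clear of the tray (starts between 1.35 and 1.6). It moves about a vertical axis and stays where it is left (friction 0.05 N m)
- keeper_post (a point): upright black finger post of the keeper, 12 mm thick, round; its top is at z = 129 mm, this point is 11 mm below the top; the flat arm it stands on ends at z = 86 mm
- keeper_hinge (a point): point on the keeper's vertical turning axis (x = 66, y = 195 mm in the unit's frame) at the height of keeper_post, which is 60 mm from it: towards -y of the unit when shut, towards -x when open at 1.57; seen from above it shuts anticlockwise
- tape_roll: bystander: roll of paper tape lying flat, 59 mm across, 19 mm high; origin under its centre
- timer: bystander: small lab timer, 56 x 62 x 20 mm; origin under its centre
There are look-alikes about, which are no part of the job. What is shaped like the dish_1 but black or turquoise is not meant.

How it is judged:
By the outcome, as a careful person would: the job done as asked, in the order asked, and still so for the second after the job is handed in, with the robot touching nothing.
Of dish_0, dish_1, dish_2, dish_3 only 3 to 4 are there at a start; the rules pass over those that are not, and their reading is None.
At some moment in a run one of dish_0, dish_1, dish_2, dish_3 may be knocked a few centimetres aside while the robot is not near it.
Once in a run the grip may slacken for a moment while it holds something.
It also fails if it takes over 208 s, if anything falls off the work surface, if the arm or the gripper's body presses on something with over 40 N, if the wrist force passes 120 N, or if a joint passes its speed limit or range.

### The arm

A 6-joint arm with a two-finger parallel gripper is mounted at the origin on a cart in front of the work surface, level with it; the furniture and walls round the work are solid. World frame = base frame: x ahead of the robot, y to its left, z up, the work surface at z = 0. Lengths are in m, angles in rad, forces in N, time in s.
With the tool pointing down it reaches from about 0.3 to 0.875 m from the base axis. Payload 4.2 kg.
Tool frame: the origin (TCP) lies on the mounting face of the last link; the fingertips stand ahead of it and the grasp point (between the pads) lies 155 mm ahead of it (r.finger_overhang is the z of the fingertips in the tool frame, in m); z points along the fingers, y is the line along which they close (so a half turn about z gives the same grasp; the last joint's range is limited). The gripper opens to 85 mm and grips with 20 to 120 N. Pads are 22 mm wide; open, the fingers measure 114 mm over their backs; the gripper's body (76 mm by 85 mm) begins 54 mm behind the grasp point. The pads swing forward as they close: fully open they stand 13 mm farther back than shut.
Start: joints at [-1.254, 0.32, 1.565, -0, 1.257, -0.02], TCP at [0.19, -0.543, 0.405] pointing down, gripper open.
Joint ranges: [-3.11, 3.11], [-0.84, 2.01], [0.21, 2.61], [-1.34, 4.49], [0.05, 2.63], [-2.56, 2.56]. Speed limits (rad/s): [2.57, 2.57, 3.14, 3.14, 3.14, 3.14].

### API

Orientations are given as a unit quaternion [w, x, y, z].
In Python, from rig import r gives the robot as it stands. The module is installed in compiled form; this text tells all that it offers.
- The arm moves only by the tool carry_out, never from a script. Its arguments are lists of equal length, an entry for each row: "slide": the shift along the world's x, y, z normalised to -1 to 1, where 1 is 200 mm, a list of three; "delta_rot": the turn, a rotation vector about the world's x, y, z normalised to -1 to 1, where 1 is pi rad, a list of three. A call has 1 to 12 rows; each row is the pose to reach, as a shift and turn from the pose commanded when the call began, turning the shorter way round; what a row does not reach only later rows make up. A row lasts 1/12 s, in which the tool goes at most 41.7 mm and 7.16 degrees, less where a joint would pass 70% of its speed; a pose out of reach is approached as far as the arm can. A call with a number of a shift or a turn outside -1 to 1 is refused whole. A call with a gripper value outside its range is refused whole. "gripper" is the closure, from 0 (fully open) to 1 (shut), set as the call begins (left out, the last holds). The fingers move at their own pace and stop on an object; "grip_force" is the grip in N (left out, the last holds). Time passes only in rows, so rows that repeat a pose let the fingers close. It gives the time, the measured TCP pose, the force, the opening and the grip force at its end, in the units of the state.
- r.sense(): the state, without advancing time (a new reading comes with each control period).
- r.grab_frame(name): name is "scene" or "top" or "wrist"; returns a dict with "image" (400x640x3 uint8, red, green, blue), "fov_y" (degrees; the focal length in pixels is half the picture's height over the tangent of half this angle, whatever the lens; pixels are square), "cx", "cy" (the principal point, pixels), "D" ([k1, k2, p1, p2, k3] as OpenCV has them; the pictures are not rectified), "camera_from_world" (4x4, takes a point from world to camera coordinates). Camera axes: x right, y down, z forward; pixel columns grow to the right and rows downward; lengths in m; the calibration is good to about 2 mm. A picture is of the moment at which its call begins. There is no depth.
- r.finish_job(): hands the job in; it is judged then, once.
Trained networks look in a picture, given as the dict that the camera call returned (one of the last four; its "shot" number tells which), for a name from the list of things; names that differ only in an ending like _2 or _b are one class to them, and where a whole thing is asked for, a point or a joint stands for the part that bears it (a point fixed in the world has none). Each returns a list of dicts, best first, with "p" (0 to 1); they miss things now and then, are a little off and sometimes report something else, mostly with a low value. They report only what shows in the picture. A call takes as long as a camera call. They do not tell look-alikes from the thing itself.
- r.spot_in(thing, picture): "location" ([x, y, z] in m, in world coordinates, good to about 4 mm: the middle of the surface that is visible of it).
- r.tip_of(thing, picture): "location" ([x, y, z] in m, in world coordinates, good to about 4 mm: a listed point, or the origin of a listed thing).
The state is a dict: "t": time; "qpos": joint angles; "joint_velocities": joint speeds; "joint_efforts": joint torques, N m; "tcp_pos": TCP position; "tcp_rot": TCP orientation; "wrist_force": force on the tool from outside, world axes, zero at the start; "wrist_torque": the same for the moment, N m; "gripper_width": opening from 0.0 (shut) to 1.0 (fully open); "gripper_force": force on a finger pad.
Only numpy, scipy, OpenCV 4.12 (cv2) and the standard library are available. Lean on these libraries where they do the work, as an engineer would, in place of code of your own. Each camera call takes 0.05 s, during which the arm holds its last target. There are 200 camera calls.

## Working session

There is one attempt and no reset: what is moved stays moved. The work goes in short steps, Python scripts to look and compute and a tool call to move; the robot and the scene stay as the last step left them, time stands still between calls to the robot, and variables do not carry over. Pictures are saved under pics/ and viewed, at most 16 in all, crops included, and the job is handed in when it is done.

Besides the shell and the picture viewer there is one more tool, called after ">>>" by a JSON object that holds its "op" and its "data". carry_out: Moves the arm, as the interface text tells. Its arguments: {"type":"object","properties":{"slide":{"type":"array"},"delta_rot":{"type":"array"},"gripper":{"type":"number"},"grip_force":{"type":"number"}},"required":["slide","delta_rot"]}

```bash
mkdir -p pics; cat > h.py <<'E'
from rig import r
import numpy as np, cv2
def cam(f):
    h,w=f["image"].shape[:2]; F=h/2/np.tan(np.radians(f["fov_y"])/2)
    return np.array([[F,0,f["cx"]],[0,F,f["cy"]],[0,0,1.]]),np.array(f["D"],float),np.array(f["camera_from_world"])
def px2w(f,uv,z):
    K,D,T=cam(f); p=cv2.undistortPoints(np.array([[uv]],float),K,D)[0,0]
    R=T[:3,:3];c=-R.T@T[:3,3];d=R.T@np.array([p[0],p[1],1]);return c+d*(z-c[2])/d[2]
def w2px(f,P):
    K,D,T=cam(f);R=T[:3,:3]
    return cv2.projectPoints(np.array(P,float).reshape(-1,1,3),cv2.Rodrigues(R)[0],T[:3,3],K,D)[0][:,0]
def save(f,n,crop=None,s=1):
    im=f["image"][:,:,::-1]
    if crop: x0,y0,x1,y1=crop; im=im[y0:y1,x0:x1]
    cv2.imwrite(f"pics/{n}.png",cv2.resize(im,None,fx=s,fy=s,interpolation=cv2.INTER_CUBIC))
E
python3 - <<'E'
from h import *
np.set_printoptions(precision=4,suppress=True)
print(r.sense(), r.finger_overhang)
for n in ["top","scene"]:
    f=r.grab_frame(n); save(f,n+"0",s=1.25)
    for t in ["dish_0","tray","tray_handle","lift_dock","dock_home","valve_grip","keeper_post","keeper_hinge","tape_roll","timer"]:
        for d in r.tip_of(t,f)[:6]: 
            print(n,t,round(d["p"],2),np.round(d["location"],4),w2px(f,d["location"]).round())
E
```

```text
{'t': 0.0, 'qpos': array([-1.254 ,  0.3203,  1.5658, -0.    ,  1.2574, -0.02  ]), 'joint_velocities': array([ 0.0002,  0.0001,  0.0003, -0.0005, -0.0001, -0.0014]), 'joint_efforts': array([  0.0009, -41.5515, -23.4158,   0.0003,   0.0082,   0.    ]), 'tcp_pos': array([ 0.19  , -0.5425,  0.4039]), 'tcp_rot': array([-0.0009,  0.9859,  0.1676, -0.0001]), 'wrist_force': array([ 0.2197, -0.1554,  0.1419]), 'wrist_torque': array([ 0.0334, -0.0317, -0.0316]), 'gripper_force': 0.0, 'gripper_width': 0.998915394189283} 0.1734
top dish_0 0.84 [ 0.3454  0.0402 -0.0016] [[283. 253.]]
top dish_0 0.75 [ 0.4113 -0.3661  0.0026] [[433. 232.]]
top dish_0 0.62 [ 0.5879 -0.1843 -0.002 ] [[367. 166.]]
top dish_0 0.54 [ 0.4304 -0.2586 -0.0028] [[393. 224.]]
top dish_0 0.53 [ 0.5383 -0.3465 -0.0034] [[425. 185.]]
top tray 0.94 [0.5211 0.0855 0.1249] [[263. 185.]]
top tray_handle 0.91 [0.4258 0.0843 0.1703] [[260. 223.]]
top tray_handle 0.27 [0.518  0.0859 0.1225] [[263. 186.]]
top dock_home 0.57 [0.6614 0.0872 0.0666] [[267. 134.]]
top valve_grip 0.75 [ 0.4845 -0.1377  0.0997] [[352. 202.]]
top keeper_post
[... 793 characters left out ...]
ne tray 0.62 [0.5229 0.0933 0.1251] [[289. 233.]]
scene tray 0.26 [ 0.4882 -0.1379  0.0991] [[341. 194.]]
scene tray_handle 0.65 [0.4282 0.0818 0.1689] [[319. 234.]]
scene lift_dock 0.92 [ 0.5222  0.0862 -0.0008] [[293. 257.]]
scene lift_dock 0.66 [ 0.4369 -0.2643 -0.0008] [[372. 197.]]
scene dock_home 0.76 [0.6581 0.0886 0.0689] [[255. 225.]]
scene valve_grip 0.71 [ 0.4905 -0.1368  0.0985] [[340. 194.]]
scene keeper_post 0.55 [0.5208 0.2728 0.1176] [[252. 279.]]
scene keeper_hinge 0.59 [0.5811 0.2838 0.1153] [[232. 272.]]
scene tape_roll 0.74 [ 0.6688 -0.2735 -0.0015] [[317. 171.]]
scene timer 0.57 [ 0.399  -0.0613 -0.0015] [[352. 242.]]
scene timer 0.34 [0.6633 0.0869 0.0734] [[254. 223.]]
```

View pics/top0.png

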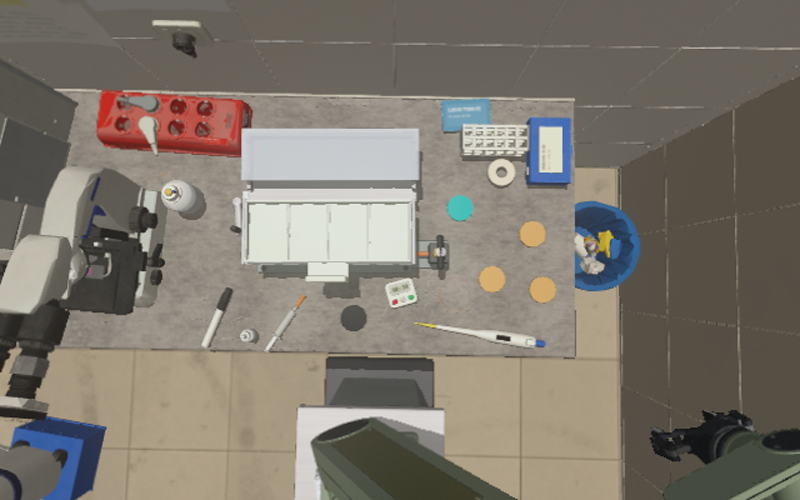

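View pics/scene0.png

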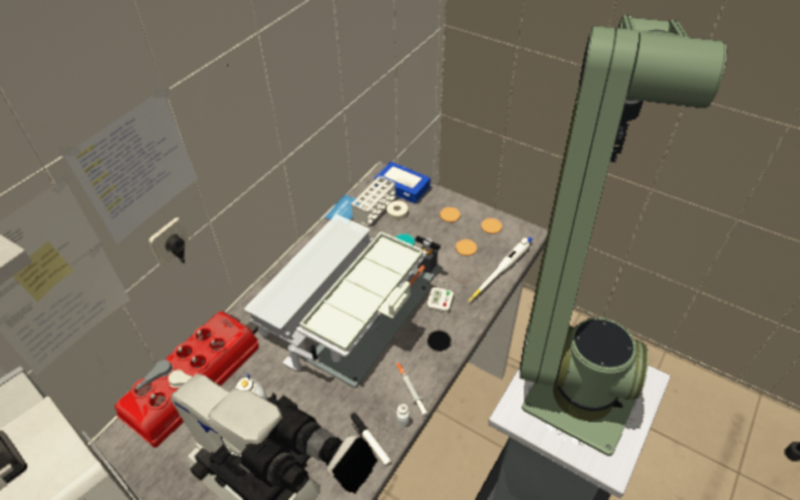

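The top view shows five round dish shapes, in 1.25x pixels: orange at (532,234), (492,279) and (542,290), turquoise at (460,208) and black at (353,318). The three orange ones fit, because turquoise and black are excluded. I'll confirm in one crop and measure.

```bash
python3 - <<'E'
from h import *
f=r.grab_frame("top"); save(f,"top1",(150,90,470,290),2.5)
hsv=cv2.cvtColor(f["image"],cv2.COLOR_RGB2HSV)
print(hsv[187,426],hsv[223,394])
m=cv2.inRange(hsv,(8,90,120),(22,255,255))
n,_,st,ce=cv2.connectedComponentsWithStats(m)
for i in range(1,n):
    if st[i,4]>60: print(st[i],ce[i],px2w(f,ce[i],.014).round(4))
print(np.linalg.inv(f["camera_from_world"])[:3,3])
# unit fit from network points
for n_ in ("top","scene"):
  if n_=="scene": f=r.grab_frame("scene")
  U={"tray":(0,0,.125),"tray_handle":(-.094,0,.168),"valve_grip":(-.04,-.224,.1),"keeper_hinge":(.066,.195,.118),"dock_home":(.138,0,.068)}
  A=[];B=[]
  for k,v in U.items():
    d=r.tip_of(k,f)
    if d: A.append(v[:2]);B.append(d[0]["location"][:2])
  A=np.array(A);B=np.array(B);a=A-A.mean(0);b=B-B.mean(0)
  th=np.arctan2((a[:,0]*b[:,1]-a[:,1]*b[:,0]).sum(),(a*b).sum());R=np.array([[np.cos(th),-np.sin(th)],[np.sin(th),np.cos(th)]])
  t=B.mean(0)-R@A.mean(0);print(n_,th,t,(B-A@R.T-t).round(4).tolist())
E
```

```text
[ 18 122 211] [ 18 122 214]
[415 177  22  21 351] [425.48717949 186.8034188 ] [ 0.5331 -0.3435  0.014 ]
[383 213  21  21 346] [393.08959538 222.95086705] [ 0.4331 -0.2562  0.014 ]
[423 221  22  22 354] [433.51694915 231.25423729] [ 0.4129 -0.3653  0.014 ]
[ 0.42289242 -0.05038142  1.25477509]
top 0.01989608787318096 [0.52150738 0.08608033] [[-0.0015, 0.0004], [0.002, 0.0007], [0.0002, 0.0012], [-0.0031, 0.0031], [0.0024, -0.0054]]
scene 0.035282957395389496 [0.52052519 0.08670487] [[-0.0018, 0.0055], [-0.0002, -0.0031], [0.002, 0.0025], [-0.0, -0.0049]]
```

View pics/top1.png

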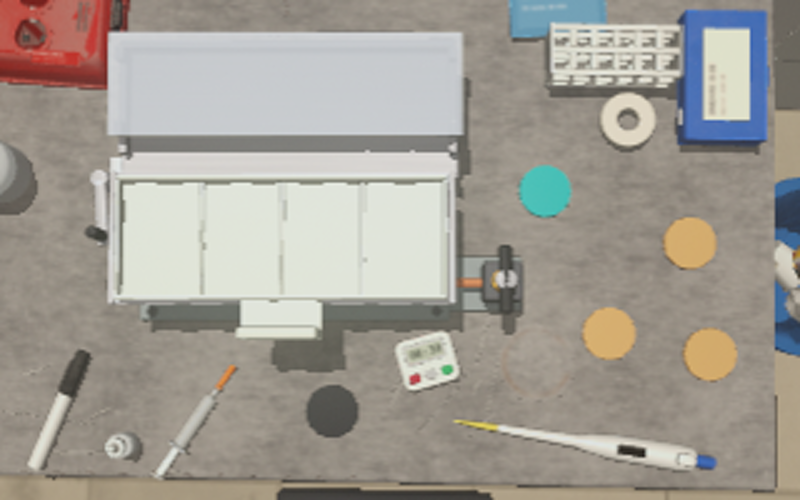

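The crop confirms the three orange dishes, at crop pixels (690,243), (609,333) and (710,354). Turquoise (545,190), black (332,411) and the faint ring mark (537,360) are not meant. I'll go over the nearest dish with the fingers closing along x.

>>> {"op": "carry_out", "data": {"slide": [[1,1,0],[1,1,0],[1,1,0],[1,1,0],[1,1,0],[1,1,0],[1,1,0],[1,1,0],[1,1,0],[1,1,0],[1,1,0],[1,1,0]], "delta_rot": [[0,0,0.399],[0,0,0.399],[0,0,0.399],[0,0,0.399],[0,0,0.399],[0,0,0.399],[0,0,0.399],[0,0,0.399],[0,0,0.399],[0,0,0.399],[0,0,0.399],[0,0,0.399]]}}

```text
t: 2.7
tcp_pos: [0.3901, -0.3426, 0.4048]
tcp_rot: [0.0, 0.701, 0.713, 0.0]
wrist_force: [-0.1, 0.6, -0.4]
gripper_width: 1.0
gripper_force: 0.0
```

>>> {"op": "carry_out", "data": {"slide": [[0.215,0.43,-0.375],[0.215,0.43,-0.375],[0.215,0.43,-0.375],[0.215,0.43,-0.375],[0.215,0.43,-0.375]], "delta_rot": [[0,0,0],[0,0,0],[0,0,0],[0,0,0],[0,0,0]]}}

```text
t: 3.12
tcp_pos: [0.4331, -0.2557, 0.3286]
tcp_rot: [-0.001, 0.7, 0.714, -0.0]
wrist_force: [-0.3, -0.8, 1.1]
gripper_width: 0.998
gripper_force: 0.0
```

```bash
cat >> h.py <<'E'
from scipy.spatial.transform import Rotation as Ro
def st():
    s=r.sense();q=s["tcp_rot"];R=Ro.from_quat([q[1],q[2],q[3],q[0]]).as_matrix()
    print("t %.2f tcp %s z %s yang %.4f q6 %.2f F %s w %.3f gf %.1f"%(s["t"],s["tcp_pos"].round(4),R[:,2].round(4),np.arctan2(R[1,1],R[0,1]),s["qpos"][5],s["wrist_force"].round(1),s["gripper_width"],s["gripper_force"]));return s
def dishes(f,z=.014,amin=60):
    hsv=cv2.cvtColor(f["image"],cv2.COLOR_RGB2HSV);m=cv2.inRange(hsv,(8,90,110),(22,255,255))
    n,_,S,ce=cv2.connectedComponentsWithStats(m)
    for i in range(1,n):
        if S[i,4]>amin: print(S[i],ce[i].round(1),px2w(f,ce[i],z).round(4))
E
python3 - <<'E'
from h import *
st();f=r.grab_frame("wrist");save(f,"w1");dishes(f,amin=500)
E
```

```text
t 3.12 tcp [ 0.4331 -0.2557  0.3286] z [-0.0026  0.0014 -1.    ] yang 0.0196 q6 -0.58 F [-0.3 -0.8  1.1] w 0.998 gf 0.0
[ 293  159   57   55 2444] [321.  185.9] [ 0.4328 -0.2528  0.014 ]
[ 384  240   53   47 1318] [406.1 259.1] [ 0.5256 -0.3324  0.014 ]
[ 276  256   51   46 1832] [301.1 278.4] [ 0.4132 -0.3586  0.014 ]
```

View pics/w1.png

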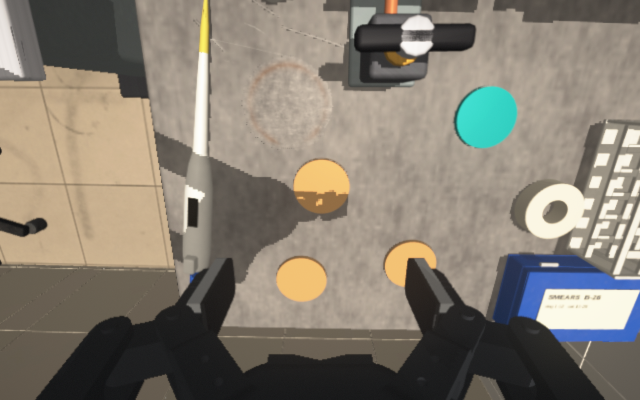

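>>> {"op": "carry_out", "data": {"slide": [[0,0.005,-0.2],[0,0.005,-0.4],[0,0.005,-0.6],[0,0.005,-0.7],[0,0.005,-0.75],[0,0.005,-0.75],[0,0.005,-0.75]], "delta_rot": [[0,0,0],[0,0,0],[0,0,0],[0,0,0],[0,0,0],[0,0,0],[0,0,0]]}}

```text
t: 3.75
tcp_pos: [0.4336, -0.2569, 0.1808]
tcp_rot: [0.001, 0.701, 0.713, 0.0]
wrist_force: [0.8, -0.2, 0.0]
gripper_width: 1.0
gripper_force: 0.0
```

>>> {"op": "carry_out", "data": {"slide": [[0,0,0],[0,0,0],[0,0,0],[0,0,0],[0,0,0],[0,0,0],[0,0,0],[0,0,0]], "delta_rot": [[0,0,0],[0,0,0],[0,0,0],[0,0,0],[0,0,0],[0,0,0],[0,0,0],[0,0,0]], "gripper": 1, "grip_force": 40}}

```text
t: 4.42
tcp_pos: [0.4346, -0.2566, 0.1868]
tcp_rot: [0.005, 0.7, 0.714, 0.001]
wrist_force: [-6.4, 4.4, 43.7]
gripper_width: 0.002
gripper_force: 22.1
```

```bash
python3 - <<'E'
from h import *
st();f=r.grab_frame("wrist");save(f,"w2");dishes(f,amin=300)
E
```

```text
t 4.42 tcp [ 0.4346 -0.2566  0.1868] z [ 0.0092 -0.0054 -0.9999] yang 0.0194 q6 -0.58 F [-6.4  4.4 43.7] w 0.002 gf 22.1
[ 266  202  101   85 4888] [314.1 237.4] [ 0.4325 -0.242   0.014 ]
[465 332  40  25 320] [486.4 341.4] [ 0.5376 -0.3103  0.014 ]
```

View pics/w2.png

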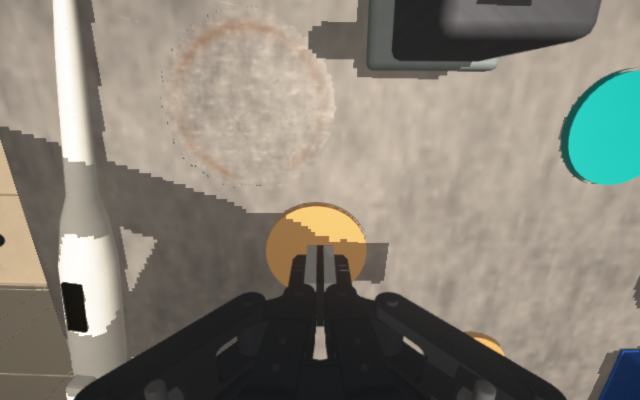

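The fingers swung over the top of the dish: when open, the tips stand too high. I'll lift, open, relook and go lower.

>>> {"op": "carry_out", "data": {"slide": [[0,0,0.1],[0,0,0.3],[0,0,0.3],[0,0,0.3],[0,0,0.3],[0,0,0.3],[0,0,0.3],[0,0,0.3]], "delta_rot": [[0,0,0],[0,0,0],[0,0,0],[0,0,0],[0,0,0],[0,0,0],[0,0,0],[0,0,0]], "gripper": 0}}

```text
t: 5.13
tcp_pos: [0.4328, -0.2556, 0.2388]
tcp_rot: [-0.001, 0.7, 0.714, -0.0]
wrist_force: [-0.5, -0.3, 0.6]
gripper_width: 0.999
gripper_force: 0.0
```

```bash
python3 - <<'E'
from h import *
st();f=r.grab_frame("wrist");dishes(f,amin=300)
f=r.grab_frame("top");dishes(f,amin=30)
E
```

```text
t 5.13 tcp [ 0.4328 -0.2556  0.2388] z [-0.0017  0.0011 -1.    ] yang 0.0194 q6 -0.58 F [-0.5 -0.3  0.6] w 0.999 gf 0.0
[433  12  54  29 795] [456.9  27.2] [ 0.5084 -0.1304  0.014 ]
[ 283  182   79   74 4523] [322.  218.8] [ 0.4333 -0.2508  0.014 ]
[ 261  309   68   51 2695] [295.  334.2] [ 0.4138 -0.3516  0.014 ]
[405 310  18  33 343] [413. 327.] [ 0.5081 -0.3426  0.014 ]
[415 177  21  21 333] [425.7 186.5] [ 0.5338 -0.344   0.014 ]
[333 201  10   4  39] [337.6 202.5] [ 0.4855 -0.1051  0.014 ]
[383 213  10  16  82] [386.6 220. ] [ 0.4408 -0.2387  0.014 ]
```

>>> {"op": "carry_out", "data": {"slide": [[0,0,-0.15],[0,0,-0.28],[0,0,-0.35],[0,0,-0.35],[0,0,-0.35]], "delta_rot": [[0,0,0],[0,0,0],[0,0,0],[0,0,0],[0,0,0]]}}

```text
t: 5.65
tcp_pos: [0.4329, -0.2557, 0.1691]
tcp_rot: [-0.001, 0.7, 0.714, -0.0]
wrist_force: [0.3, -0.2, 0.5]
gripper_width: 1.003
gripper_force: 0.0
```

>>> {"op": "carry_out", "data": {"slide": [[0,0,0],[0,0,0],[0,0,0],[0,0,0],[0,0,0],[0,0,0]], "delta_rot": [[0,0,0],[0,0,0],[0,0,0],[0,0,0],[0,0,0],[0,0,0]], "gripper": 0.35, "grip_force": 40}}

```text
t: 6.15
tcp_pos: [0.4335, -0.2559, 0.1714]
tcp_rot: [0.002, 0.7, 0.714, 0.0]
wrist_force: [-0.8, -0.1, 5.1]
gripper_width: 0.721
gripper_force: 42.3
```

>>> {"op": "carry_out", "data": {"slide": [[0,0,0.05],[0,0,0.15],[0,0,0.3],[0,0,0.4],[0,0,0.4]], "delta_rot": [[0,0,0],[0,0,0],[0,0,0],[0,0,0],[0,0,0]]}}

```text
t: 6.57
tcp_pos: [0.4343, -0.2564, 0.2548]
tcp_rot: [0.005, 0.7, 0.714, 0.001]
wrist_force: [0.8, -0.5, -0.7]
gripper_width: 0.72
gripper_force: 43.7
```

```bash
python3 - <<'E'
from h import *
st();f=r.grab_frame("wrist");dishes(f,.08,300)
f=r.grab_frame("top")
c=lambda x,y:(150+x/2.5,90+y/2.5)
for p in [(108,302),(457,299)]: print("rim",px2w(f,c(*p),.143).round(4))
for p in [(121,298),(446,296),(121,182),(446,180)]: print("floor",px2w(f,c(*p),.129).round(4))
for p in [(203,240),(282,240),(361,240)]: print("rib",px2w(f,c(*p),.134).round(4))
g=cv2.cvtColor(f["image"],cv2.COLOR_RGB2GRAY)
big=cv2.resize(f["image"][105:240,180:350,::-1],None,fx=4.5,fy=4.2,interpolation=cv2.INTER_CUBIC);cv2.imwrite("pics/tray.png",big)
E
```

```text
t 6.57 tcp [ 0.4343 -0.2564  0.2548] z [ 0.0088 -0.0054 -0.9999] yang 0.0195 q6 -0.58 F [ 0.8 -0.5 -0.7] w 0.720 gf 43.7
[413  17  47  25 616] [434.  30.] [ 0.482  -0.1443  0.08  ]
[  260   215   115   134 10841] [313.4 277. ] [ 0.432  -0.2673  0.08  ]
[420 274  41  36 898] [442.3 289.8] [ 0.5053 -0.2749  0.08  ]
rim [0.452  0.2522 0.143 ]
rim [ 0.4615 -0.088   0.143 ]
floor [0.4566 0.2433 0.129 ]
floor [ 0.4648 -0.0776  0.129 ]
floor [0.5719 0.2478 0.129 ]
floor [ 0.5801 -0.0755  0.129 ]
rib [0.5152 0.1634 0.134 ]
rib [0.5167 0.0854 0.134 ]
rib [0.5182 0.0074 0.134 ]
```

View pics/tray.png

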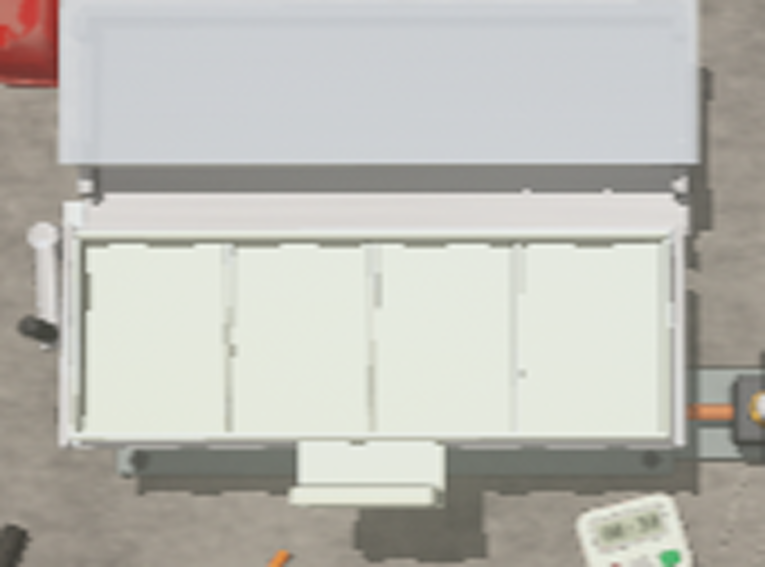

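Held, with width 0.72 and force 43 N. I'm carrying it to the rightmost bay.

>>> {"op": "carry_out", "data": {"slide": [[0,0,0.2],[0,0,0.4],[0,0.05,0.55],[0.05,0.2,0.55],[0.15,0.35,0.55],[0.25,0.5,0.55],[0.35,0.65,0.55],[0.45,0.8,0.55],[0.45,0.95,0.55],[0.45,1,0.55],[0.45,1,0.55]], "delta_rot": [[0,0,0],[0,0,0],[0,0,0],[0,0,0],[0,0,0],[0,0,0],[0,0,0],[0,0,0],[0,0,0],[0,0,0],[0,0,0]]}}

```text
t: 7.58
tcp_pos: [0.5227, -0.0537, 0.3583]
tcp_rot: [-0.001, 0.699, 0.715, -0.001]
wrist_force: [-0.5, 0.1, -0.7]
gripper_width: 0.721
gripper_force: 44.2
```

>>> {"op": "carry_out", "data": {"slide": [[0,0.11,0],[0,0.11,0],[0,0.11,0]], "delta_rot": [[0,0,0],[0,0,0],[0,0,0]]}}

```text
t: 7.83
tcp_pos: [0.5226, -0.0344, 0.3592]
tcp_rot: [-0.0, 0.7, 0.714, -0.001]
wrist_force: [0.0, 0.1, -0.9]
gripper_width: 0.722
gripper_force: 44.2
```

```bash
python3 - <<'E'
from h import *
st();f=r.grab_frame("wrist");save(f,"w3")
E
```

```text
t 7.83 tcp [ 0.5226 -0.0344  0.3592] z [-1.2e-03 -8.0e-04 -1.0e+00] yang 0.0199 q6 -0.11 F [ 0.   0.1 -0.9] w 0.722 gf 44.2
```

View pics/w3.png

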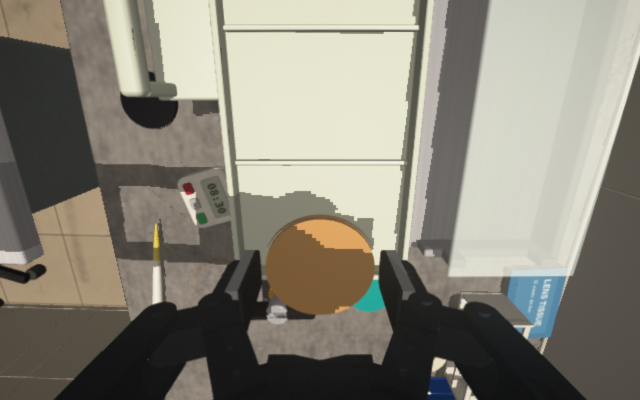

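```bash
python3 - <<'E'
from h import *
f=r.grab_frame("wrist")
for p in [(237,162),(406,162),(225,27),(417,29)]: print(px2w(f,p,.134).round(4))
for p in [(234,220),(412,195)]: print(px2w(f,p,.143).round(4))
g=r.sense()["tcp_pos"];print(w2px(f,[g[0],g[1],g[2]-.163]),"dish c",px2w(f,(320,263),.2).round(4))
E
```

```text
[0.4667 0.0085 0.134 ]
[0.5778 0.0106 0.134 ]
[0.4651 0.0874 0.134 ]
[0.5757 0.0884 0.134 ]
[ 0.4645 -0.029   0.143 ]
[ 0.5814 -0.0092  0.143 ]
[[321.17053385 273.66045359]] dish c [ 0.522  -0.0267  0.2   ]
```

>>> {"op": "carry_out", "data": {"slide": [[0,0,-0.1],[0,0,-0.18],[0,0,-0.24],[0,0,-0.28],[0,0,-0.295],[0,0,-0.295],[0,0,-0.295]], "delta_rot": [[0,0,0],[0,0,0],[0,0,0],[0,0,0],[0,0,0],[0,0,0],[0,0,0]]}}

```text
t: 8.52
tcp_pos: [0.5233, -0.0342, 0.3012]
tcp_rot: [0.0, 0.7, 0.714, 0.0]
wrist_force: [0.0, -0.3, -0.3]
gripper_width: 0.724
gripper_force: 44.2
```

>>> {"op": "carry_out", "data": {"slide": [[0,0,0],[0,0,0],[0,0,0],[0,0,0]], "delta_rot": [[0,0,0],[0,0,0],[0,0,0],[0,0,0]], "gripper": 0.14}}

```text
t: 8.85
tcp_pos: [0.5231, -0.0337, 0.301]
tcp_rot: [0.0, 0.7, 0.714, 0.0]
wrist_force: [-0.2, 0.4, -0.5]
gripper_width: 0.857
gripper_force: 0.0
```

>>> {"op": "carry_out", "data": {"slide": [[0,0,0.05],[0,0,0.15],[0,0,0.3],[0,0,0.4],[0,0,0.4]], "delta_rot": [[0,0,0],[0,0,0],[0,0,0],[0,0,0],[0,0,0]]}}

```text
t: 9.27
tcp_pos: [0.524, -0.0337, 0.3861]
tcp_rot: [0.004, 0.7, 0.714, 0.003]
wrist_force: [0.4, 0.2, 1.0]
gripper_width: 0.859
gripper_force: 0.0
```

```bash
python3 - <<'E'
from h import *
st();f=r.grab_frame("wrist");save(f,"w4");dishes(f,.143,300)
f=r.grab_frame("top");dishes(f,amin=30);
E
```

```text
t 9.27 tcp [ 0.524  -0.0337  0.3861] z [ 1.020e-02 -9.000e-04 -9.999e-01] yang 0.0197 q6 -0.11 F [0.4 0.2 1. ] w 0.859 gf 0.0
[ 280  175   72   68 3814] [315.5 209. ] [ 0.5227 -0.029   0.143 ]
[415 177  22  21 348] [425.4 186.8] [ 0.5331 -0.3433  0.014 ]
[423 221  22  21 353] [433.5 231.2] [ 0.413  -0.3653  0.014 ]
```

View pics/w4.png

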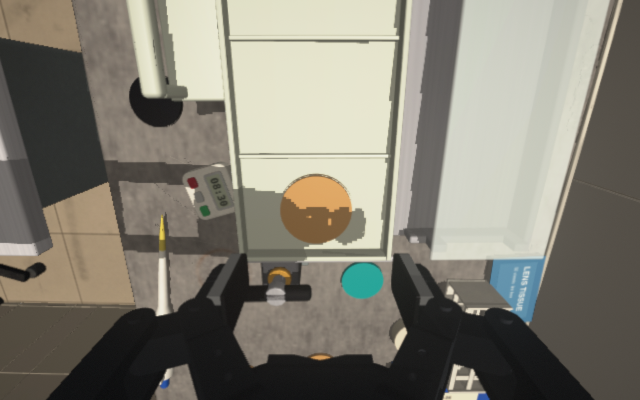

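Dish 1 sits flat and centred at (316,209) in the right bay. Going to the dish at (0.413, -0.365).

>>> {"op": "carry_out", "data": {"slide": [[0,-0.2,0],[-0.1,-0.4,0],[-0.2,-0.6,0],[-0.3,-0.8,0],[-0.3,-1,0],[-0.3,-1,0]], "delta_rot": [[0,0,0],[0,0,0],[0,0,0],[0,0,0],[0,0,0],[0,0,0]], "gripper": 0}}

```text
t: 9.87
tcp_pos: [0.4615, -0.2382, 0.3796]
tcp_rot: [0.0, 0.702, 0.712, -0.001]
wrist_force: [0.1, -0.1, 0.6]
gripper_width: 1.001
gripper_force: 0.0
```

>>> {"op": "carry_out", "data": {"slide": [[-0.1,-0.2,0],[-0.2,-0.4,-0.2],[-0.25,-0.6,-0.4],[-0.25,-0.66,-0.6],[-0.25,-0.66,-0.7],[-0.25,-0.66,-0.7],[-0.25,-0.66,-0.7]], "delta_rot": [[0,0,0],[0,0,0],[0,0,0],[0,0,0],[0,0,0],[0,0,0],[0,0,0]]}}

```text
t: 10.45
tcp_pos: [0.4119, -0.3651, 0.237]
tcp_rot: [-0.005, 0.701, 0.713, 0.0]
wrist_force: [0.3, -0.2, -0.1]
gripper_width: 1.0
gripper_force: 0.0
```

```bash
python3 - <<'E'
from h import *
st();f=r.grab_frame("wrist");dishes(f,.014,300)
f=r.grab_frame("top");dishes(f,amin=30);
E
```

```text
t 10.45 tcp [ 0.4119 -0.3651  0.237 ] z [-0.0065  0.0065 -1.    ] yang 0.0181 q6 -0.76 F [ 0.3 -0.2 -0.1] w 1.000 gf 0.0
[ 453  158   84   78 5101] [494.4 196.5] [ 0.5273 -0.3399  0.014 ]
[ 285  185   78   75 4595] [323.6 222.3] [ 0.4126 -0.361   0.014 ]
[302 174  22  22 391] [312.2 184.5] [ 0.5334 -0.035   0.014 ]
[415 177  22  21 348] [425.4 186.8] [ 0.5331 -0.3433  0.014 ]
[333 201  10   4  39] [337.6 202.5] [ 0.4855 -0.1051  0.014 ]
[423 221  18  21 269] [431.3 230.9] [ 0.4137 -0.3594  0.014 ]
```

>>> {"op": "carry_out", "data": {"slide": [[0,0,-0.15],[0,0,-0.28],[0,0,-0.35],[0,0,-0.35],[0,0,-0.35]], "delta_rot": [[0,0,0],[0,0,0],[0,0,0],[0,0,0],[0,0,0]]}}

```text
t: 10.97
tcp_pos: [0.4141, -0.3653, 0.1724]
tcp_rot: [0.001, 0.7, 0.714, 0.0]
wrist_force: [0.5, -0.5, 0.6]
gripper_width: 0.998
gripper_force: 0.0
```

>>> {"op": "carry_out", "data": {"slide": [[0,0,0],[0,0,0],[0,0,0],[0,0,0],[0,0,0],[0,0,0]], "delta_rot": [[0,0,0],[0,0,0],[0,0,0],[0,0,0],[0,0,0],[0,0,0]], "gripper": 0.35}}

```text
t: 11.47
tcp_pos: [0.4138, -0.366, 0.1736]
tcp_rot: [0.002, 0.7, 0.714, 0.0]
wrist_force: [-0.2, 2.1, 9.6]
gripper_width: 0.723
gripper_force: 41.2
```

>>> {"op": "carry_out", "data": {"slide": [[0,0,0.05],[0,0,0.15],[0,0,0.35],[0,0,0.55],[0,0,0.75],[0,0,0.95],[0,0,0.95]], "delta_rot": [[0,0,0],[0,0,0],[0,0,0],[0,0,0],[0,0,0],[0,0,0],[0,0,0]]}}

```text
t: 12.05
tcp_pos: [0.4141, -0.3667, 0.3708]
tcp_rot: [0.009, 0.7, 0.714, 0.0]
wrist_force: [1.0, -0.1, 0.4]
gripper_width: 0.722
gripper_force: 43.8
```

>>> {"op": "carry_out", "data": {"slide": [[0,0.1,0],[0,0.25,0],[0.05,0.4,0],[0.1,0.55,0],[0.15,0.7,0],[0.2,0.85,0],[0.2,1,0]], "delta_rot": [[0,0,0],[0,0,0],[0,0,0],[0,0,0],[0,0,0],[0,0,0],[0,0,0]]}}

```text
t: 12.63
tcp_pos: [0.454, -0.1642, 0.3619]
tcp_rot: [0.002, 0.7, 0.714, 0.001]
wrist_force: [1.0, -0.3, -0.3]
gripper_width: 0.716
gripper_force: 43.8
```

>>> {"op": "carry_out", "data": {"slide": [[0.05,0.15,0],[0.1,0.3,0],[0.15,0.45,0],[0.2,0.6,0],[0.25,0.75,0],[0.3,0.9,0],[0.34,1,0],[0.34,1,0]], "delta_rot": [[0,0,0],[0,0,0],[0,0,0],[0,0,0],[0,0,0],[0,0,0],[0,0,0],[0,0,0]]}}

```text
t: 13.3
tcp_pos: [0.5219, 0.0375, 0.3618]
tcp_rot: [0.001, 0.699, 0.715, 0.002]
wrist_force: [0.4, -0.1, -0.1]
gripper_width: 0.727
gripper_force: 34.1
```

>>> {"op": "carry_out", "data": {"slide": [[0,0.05,0],[0,0.055,0],[0,0.055,0],[0,0.055,0]], "delta_rot": [[0,0,0],[0,0,0],[0,0,0],[0,0,0]]}}

```text
t: 13.63
tcp_pos: [0.5207, 0.0447, 0.361]
tcp_rot: [0.0, 0.7, 0.714, 0.0]
wrist_force: [0.2, -0.1, 0.0]
gripper_width: 0.725
gripper_force: 43.5
```

```bash
python3 - <<'E'
from h import *
st();f=r.grab_frame("wrist");save(f,"w5");dishes(f,.2,300)
E
```

```text
t 13.63 tcp [0.5207 0.0447 0.361 ] z [ 3.e-04 -3.e-04 -1.e+00] yang 0.0187 q6 0.05 F [ 0.2 -0.1  0. ] w 0.725 gf 43.5
[  266   217   108   126 10011] [320.4 275.3] [0.5205 0.0449 0.2   ]
```

>>> {"op": "carry_out", "data": {"slide": [[0,0,-0.1],[0,0,-0.18],[0,0,-0.24],[0,0,-0.28],[0,0,-0.295],[0,0,-0.295],[0,0,-0.295]], "delta_rot": [[0,0,0],[0,0,0],[0,0,0],[0,0,0],[0,0,0],[0,0,0],[0,0,0]]}}

```text
t: 14.27
tcp_pos: [0.5211, 0.0449, 0.3023]
tcp_rot: [0.0, 0.7, 0.714, 0.0]
wrist_force: [0.1, -0.4, 1.2]
gripper_width: 0.722
gripper_force: 43.6
```

>>> {"op": "carry_out", "data": {"slide": [[0,0,0],[0,0,0],[0,0,0],[0,0,0]], "delta_rot": [[0,0,0],[0,0,0],[0,0,0],[0,0,0]], "gripper": 0.14}}

```text
t: 14.6
tcp_pos: [0.5211, 0.0453, 0.3018]
tcp_rot: [0.0, 0.7, 0.714, 0.0]
wrist_force: [-0.7, -1.0, 0.0]
gripper_width: 0.862
gripper_force: 0.0
```

>>> {"op": "carry_out", "data": {"slide": [[0,0,0.05],[0,0,0.15],[0,0,0.3],[0,0,0.4],[0,0,0.4]], "delta_rot": [[0,0,0],[0,0,0],[0,0,0],[0,0,0],[0,0,0]]}}

```text
t: 15.02
tcp_pos: [0.5221, 0.0454, 0.387]
tcp_rot: [0.003, 0.7, 0.714, 0.004]
wrist_force: [0.5, -0.5, -0.1]
gripper_width: 0.859
gripper_force: 0.0
```

```bash
python3 - <<'E'
from h import *
st();f=r.grab_frame("wrist");save(f,"w6");dishes(f,.143,300)
f=r.grab_frame("top");dishes(f,amin=30);
E
```

```text
t 15.02 tcp [0.5221 0.0454 0.387 ] z [ 1.020e-02  7.000e-04 -9.999e-01] yang 0.0196 q6 0.05 F [ 0.5 -0.5 -0.1] w 0.859 gf 0.0
[ 280  176   72   67 3647] [316.  208.4] [0.521  0.0506 0.143 ]
[ 285  266   64   55 2819] [316.6 293.2] [ 0.5227 -0.0252  0.143 ]
[301 174  23  23 393] [312.1 184.6] [ 0.5333 -0.0348  0.014 ]
[421 185  21  21 346] [431.1 194.9] [ 0.5113 -0.3588  0.014 ]
[333 201  10   4  40] [337.5 202.5] [ 0.4856 -0.1048  0.014 ]
```

View pics/w6.png

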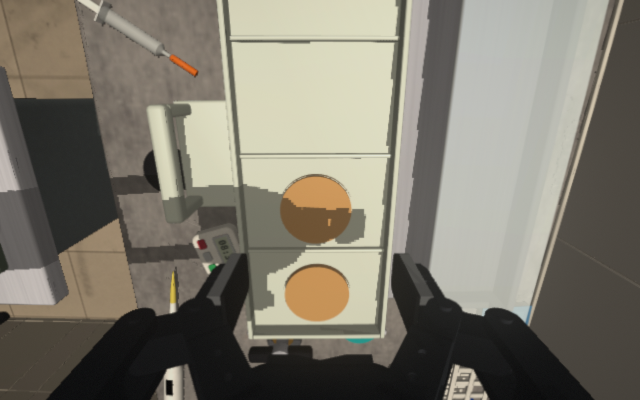

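Both dishes sit flat in their bays. The third has been knocked to (0.511, -0.359), so I'm going there.

>>> {"op": "carry_out", "data": {"slide": [[0,-0.2,0],[0,-0.4,0],[0,-0.6,0],[0,-0.8,0],[0,-1,0]], "delta_rot": [[0,0,0],[0,0,0],[0,0,0],[0,0,0],[0,0,0]], "gripper": 0}}

```text
t: 15.53
tcp_pos: [0.5203, -0.1563, 0.3804]
tcp_rot: [-0.001, 0.7, 0.714, -0.001]
wrist_force: [-0.3, 0.8, -0.3]
gripper_width: 1.001
gripper_force: 0.0
```

>>> {"op": "carry_out", "data": {"slide": [[0,-0.2,0],[0,-0.4,0],[0,-0.6,0],[-0.05,-0.8,-0.2],[-0.05,-1,-0.4],[-0.05,-1,-0.6],[-0.05,-1,-0.7],[-0.05,-1,-0.7]], "delta_rot": [[0,0,0],[0,0,0],[0,0,0],[0,0,0],[0,0,0],[0,0,0],[0,0,0],[0,0,0]]}}

```text
t: 16.2
tcp_pos: [0.5078, -0.3544, 0.2324]
tcp_rot: [-0.009, 0.701, 0.713, -0.001]
wrist_force: [-1.7, 1.4, -1.3]
gripper_width: 1.0
gripper_force: 0.0
```

```bash
python3 - <<'E'
from h import *
st();f=r.grab_frame("wrist");dishes(f,.014,300)
f=r.grab_frame("top");dishes(f,amin=30);
E
```

```text
t 16.20 tcp [ 0.5078 -0.3544  0.2324] z [-0.0148  0.0104 -0.9998] yang 0.0173 q6 -0.64 F [-1.7  1.4 -1.3] w 1.000 gf 0.0
[ 292  193   80   76 4695] [331.5 231.2] [ 0.5121 -0.354   0.014 ]
[270 174  22  23 392] [280.3 184.8] [0.531 0.052 0.014]
[301 174  23  22 391] [312.2 184.5] [ 0.5334 -0.0349  0.014 ]
[421 185  13  19 167] [426.8 193.5] [ 0.5149 -0.347   0.014 ]
[333 201  10   4  39] [337.6 202.5] [ 0.4855 -0.1051  0.014 ]
```

>>> {"op": "carry_out", "data": {"slide": [[0,-0.02,-0.15],[0,-0.02,-0.28],[0,-0.02,-0.355],[0,-0.02,-0.355],[0,-0.02,-0.355]], "delta_rot": [[0,0,0],[0,0,0],[0,0,0],[0,0,0],[0,0,0]]}}

```text
t: 16.72
tcp_pos: [0.512, -0.3584, 0.1728]
tcp_rot: [0.001, 0.7, 0.714, 0.0]
wrist_force: [-0.5, -1.3, 0.9]
gripper_width: 1.002
gripper_force: 0.0
```

>>> {"op": "carry_out", "data": {"slide": [[0,0,0],[0,0,0],[0,0,0],[0,0,0],[0,0,0],[0,0,0]], "delta_rot": [[0,0,0],[0,0,0],[0,0,0],[0,0,0],[0,0,0],[0,0,0]], "gripper": 0.35}}

```text
t: 17.22
tcp_pos: [0.5119, -0.3589, 0.174]
tcp_rot: [0.002, 0.7, 0.714, 0.001]
wrist_force: [-0.2, 2.0, 7.5]
gripper_width: 0.72
gripper_force: 41.5
```

>>> {"op": "carry_out", "data": {"slide": [[0,0,0.05],[0,0,0.15],[0,0,0.35],[0,0,0.55],[0,0,0.75],[0,0,0.95],[0,0,0.95],[0,0,0.95]], "delta_rot": [[0,0,0],[0,0,0],[0,0,0],[0,0,0],[0,0,0],[0,0,0],[0,0,0],[0,0,0]]}}

```text
t: 17.88
tcp_pos: [0.5111, -0.3587, 0.3654]
tcp_rot: [0.004, 0.7, 0.714, 0.001]
wrist_force: [-1.0, 0.0, -0.6]
gripper_width: 0.72
gripper_force: 43.8
```

>>> {"op": "carry_out", "data": {"slide": [[0,0.1,0],[0,0.25,0],[0,0.4,0],[0,0.55,0],[0,0.7,0],[0,0.85,0],[0,1,0]], "delta_rot": [[0,0,0],[0,0,0],[0,0,0],[0,0,0],[0,0,0],[0,0,0],[0,0,0]]}}

```text
t: 18.47
tcp_pos: [0.5102, -0.1571, 0.3596]
tcp_rot: [-0.001, 0.7, 0.714, -0.001]
wrist_force: [0.8, -0.0, -0.3]
gripper_width: 0.72
gripper_force: 43.8
```

>>> {"op": "carry_out", "data": {"slide": [[0,0.15,0],[0,0.3,0],[0,0.45,0],[0.02,0.6,0],[0.02,0.75,0],[0.045,0.9,0],[0.045,1,0]], "delta_rot": [[0,0,0],[0,0,0],[0,0,0],[0,0,0],[0,0,0],[0,0,0],[0,0,0]]}}

```text
t: 19.05
tcp_pos: [0.5197, 0.0436, 0.3597]
tcp_rot: [-0.001, 0.7, 0.714, -0.0]
wrist_force: [-0.5, -0.1, -0.2]
gripper_width: 0.719
gripper_force: 43.8
```

>>> {"op": "carry_out", "data": {"slide": [[0,0.15,0],[0,0.3,0],[0,0.42,0],[0,0.42,0],[0,0.42,0],[0,0.42,0]], "delta_rot": [[0,0,0],[0,0,0],[0,0,0],[0,0,0],[0,0,0],[0,0,0]]}}

```text
t: 19.55
tcp_pos: [0.5196, 0.1249, 0.3599]
tcp_rot: [-0.0, 0.7, 0.714, -0.001]
wrist_force: [0.5, -0.4, 0.2]
gripper_width: 0.719
gripper_force: 43.8
```

```bash
python3 - <<'E'
from h import *
st();f=r.grab_frame("wrist");dishes(f,.2,300)
E
```

```text
t 19.55 tcp [0.5196 0.1249 0.3599] z [-0.0019 -0.001  -1.    ] yang 0.0198 q6 0.20 F [ 0.5 -0.4  0.2] w 0.719 gf 43.8
[  266   216   108   128 10072] [320.1 276.5] [0.519 0.125 0.2  ]
```

>>> {"op": "carry_out", "data": {"slide": [[0,0,-0.1],[0,0,-0.18],[0,0,-0.24],[0,0,-0.28],[0,0,-0.295],[0,0,-0.295],[0,0,-0.295]], "delta_rot": [[0,0,0],[0,0,0],[0,0,0],[0,0,0],[0,0,0],[0,0,0],[0,0,0]]}}

```text
t: 20.18
tcp_pos: [0.5202, 0.1246, 0.302]
tcp_rot: [0.0, 0.701, 0.714, 0.0]
wrist_force: [-0.0, 0.3, -0.6]
gripper_width: 0.722
gripper_force: 43.8
```

>>> {"op": "carry_out", "data": {"slide": [[0,0,0],[0,0,0],[0,0,0],[0,0,0]], "delta_rot": [[0,0,0],[0,0,0],[0,0,0],[0,0,0]], "gripper": 0.14}}

```text
t: 20.52
tcp_pos: [0.5201, 0.1253, 0.3018]
tcp_rot: [0.0, 0.7, 0.714, 0.0]
wrist_force: [0.5, 0.3, -0.1]
gripper_width: 0.863
gripper_force: 0.0
```

>>> {"op": "carry_out", "data": {"slide": [[0,0,0.05],[0,0,0.15],[0,0,0.3],[0,0,0.4],[0,0,0.4],[0,0,0.4]], "delta_rot": [[0,0,0],[0,0,0],[0,0,0],[0,0,0],[0,0,0],[0,0,0]]}}

```text
t: 21.02
tcp_pos: [0.5201, 0.1254, 0.3834]
tcp_rot: [0.001, 0.7, 0.714, 0.001]
wrist_force: [-0.1, 0.7, -0.3]
gripper_width: 0.856
gripper_force: 0.0
```

```bash
python3 - <<'E'
from h import *
st();f=r.grab_frame("wrist");save(f,"w7");dishes(f,.143,300)
for p in ["tray_handle","tray","keeper_post","keeper_hinge"]: print(p,[(round(d["p"],2),np.round(d["location"],4)) for d in r.tip_of(p,f)[:2]])
f=r.grab_frame("top");save(f,"t7",(150,90,470,290),2.5);dishes(f,.143,30);
for p in ["tray_handle","tray","valve_grip","keeper_post","keeper_hinge"]: print(p,[(round(d["p"],2),np.round(d["location"],4)) for d in r.tip_of(p,f)[:2]])
E
```

```text
t 21.02 tcp [0.5201 0.1254 0.3834] z [ 3.5e-03  7.0e-04 -1.0e+00] yang 0.0196 q6 0.20 F [-0.1  0.7 -0.3] w 0.856 gf 0.0
[ 283  178   72   68 3829] [318.5 211.3] [0.5194 0.1297 0.143 ]
[ 286  268   65   56 2859] [318.3 295.7] [0.5205 0.055  0.143 ]
[295 343  50  17 582] [319.3 351. ] [ 0.5224 -0.0036  0.143 ]
tray_handle [(0.82, array([0.429 , 0.0836, 0.1653]))]
tray [(0.75, array([0.5244, 0.0841, 0.1242])), (0.57, array([0.5205, 0.1207, 0.1285]))]
keeper_post [(0.68, array([0.5204, 0.0453, 0.1275]))]
keeper_hinge []
[250 174  10  21 140] [254.3 183.7] [0.5213 0.1052 0.143 ]
[270 174  22  23 394] [280.3 184.8] [0.5197 0.0414 0.143 ]
[302 174  22  22 391] [312.2 184.6] [ 0.5217 -0.0367  0.143 ]
[333 201  10   4  39] [337.6 202.5] [ 0.479  -0.0994  0.143 ]
tray_handle [(0.7, array([0.426 , 0.0871, 0.1656])), (0.28, array([ 0.4024, -0.0582, -0.0011]))]
tray [(0.69, array([0.5176, 0.0876, 0.1216]))]
valve_grip [(0.64, array([ 0.4856, -0.1356,  0.0981]))]
keeper_post []
keeper_hinge []
```

View pics/w7.png

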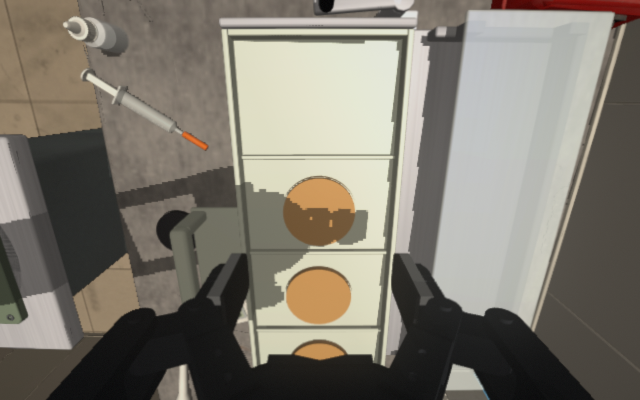

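All three dishes are loaded flat at (318,211), (318,295) and (319,351), and no fourth one is present. Now to the valve, turning the tool 90°.

>>> {"op": "carry_out", "data": {"slide": [[0,-0.2,0],[0,-0.4,0],[-0.1,-0.6,0],[-0.17,-0.8,0],[-0.17,-1,0],[-0.17,-1,0],[-0.17,-1,0],[-0.17,-1,0]], "delta_rot": [[0,0,-0.03],[0,0,-0.06],[0,0,-0.1],[0,0,-0.13],[0,0,-0.17],[0,0,-0.2],[0,0,-0.24],[0,0,-0.25]], "gripper": 0.4}}

```text
t: 22.23
tcp_pos: [0.4858, -0.0759, 0.3818]
tcp_rot: [0.0, 0.922, 0.388, 0.0]
wrist_force: [0.3, -0.2, -0.5]
gripper_width: 0.597
gripper_force: 0.0
```

>>> {"op": "carry_out", "data": {"slide": [[0,-0.2,-0.1],[0,-0.315,-0.25],[0,-0.315,-0.25],[0,-0.315,-0.25],[0,-0.315,-0.25],[0,-0.315,-0.25],[0,-0.315,-0.25],[0,-0.315,-0.25],[0,-0.315,-0.25]], "delta_rot": [[0,0,-0.03],[0,0,-0.06],[0,0,-0.1],[0,0,-0.13],[0,0,-0.17],[0,0,-0.2],[0,0,-0.24],[0,0,-0.249],[0,0,-0.249]]}}

```text
t: 22.98
tcp_pos: [0.486, -0.1377, 0.3317]
tcp_rot: [0.0, 1.0, 0.011, -0.0]
wrist_force: [0.6, 0.2, -0.9]
gripper_width: 0.601
gripper_force: 0.0
```

```bash
python3 - <<'E'
from h import *
st();f=r.grab_frame("wrist");save(f,"w8")
for p in ["valve_grip"]: print(p,[(round(d["p"],2),np.round(d["location"],4)) for d in r.tip_of(p,f)[:2]])
c=np.array([.485,-.139]);u=np.array([np.cos(.0225),np.sin(.0225)])
print(w2px(f,[[*c,.107],[*(c+.035*u),.107],[*(c-.035*u),.107]]).round())
E
```

```text
t 22.98 tcp [ 0.486  -0.1377  0.3317] z [-1.e-04 -1.e-04 -1.e+00] yang -1.5486 q6 1.25 F [ 0.6  0.2 -0.9] w 0.601 gf 0.0
valve_grip [(0.73, array([ 0.4865, -0.1356,  0.0998]))]
[[324. 223.]
 [324. 174.]
 [324. 267.]]
```

View pics/w8.png

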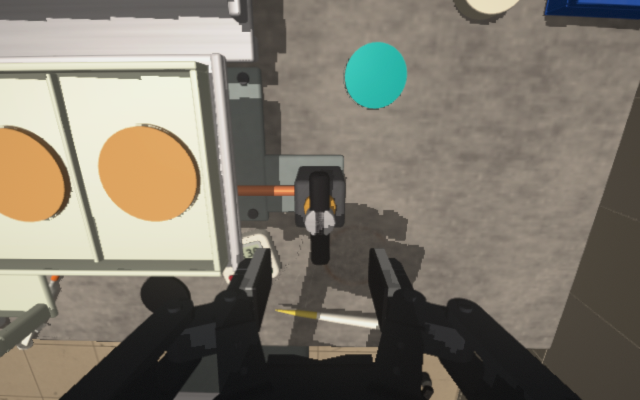

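The bar runs from (318,172) to (320,264) and sits centred between the fingers. Going down to grip it.

>>> {"op": "carry_out", "data": {"slide": [[0,0,-0.1],[0,0,-0.2],[0,0,-0.3],[0,0,-0.35],[0,0,-0.355],[0,0,-0.355],[0,0,-0.355]], "delta_rot": [[0,0,0],[0,0,0],[0,0,0],[0,0,0],[0,0,0],[0,0,0],[0,0,0]]}}

```text
t: 23.67
tcp_pos: [0.4865, -0.1378, 0.2616]
tcp_rot: [0.0, 1.0, 0.011, 0.001]
wrist_force: [0.0, -0.4, 0.8]
gripper_width: 0.6
gripper_force: 0.0
```

>>> {"op": "carry_out", "data": {"slide": [[0,0,0],[0,0,0],[0,0,0],[0,0,0],[0,0,0],[0,0,0],[0,0,0],[0,0,0]], "delta_rot": [[0,0,0],[0,0,0],[0,0,0],[0,0,0],[0,0,0],[0,0,0],[0,0,0],[0,0,0]], "gripper": 1, "grip_force": 60}}

```text
t: 24.33
tcp_pos: [0.4863, -0.1375, 0.2619]
tcp_rot: [0.0, 1.0, 0.011, 0.001]
wrist_force: [-0.6, 2.0, 6.0]
gripper_width: 0.225
gripper_force: 58.4
```

```bash
cat >> h.py <<'E'
def plat(f=None):
    f=f or r.grab_frame("wrist");hsv=cv2.cvtColor(f["image"],cv2.COLOR_RGB2HSV);m=cv2.inRange(hsv,(8,90,80),(22,255,255))
    n,_,S,ce=cv2.connectedComponentsWithStats(m)
    for i in range(1,n):
        if S[i,4]>1500:
            for nm,c in (("b1",(.5225,-.034)),("b2",(.521,.045))):
                zs=np.linspace(.07,.16,181);P=w2px(f,[[*c,z] for z in zs]);d=np.hypot(*(P-ce[i]).T);k=d.argmin()
                if d[k]<15: print("plat",nm,S[i],ce[i].round(1),"z %.4f d %.1f"%(zs[k],d[k]))
E
python3 - <<'E'
from h import *
st();plat()
E
```

```text
t 24.33 tcp [ 0.4863 -0.1375  0.2619] z [ 1.8e-03 -1.0e-04 -1.0e+00] yang -1.5484 q6 1.25 F [-0.6  2.   6. ] w 0.225 gf 58.4
plat b1 [    0   142   129   149 15395] [ 57.5 218.7] z 0.1255 d 0.7
```

>>> {"op": "carry_out", "data": {"slide": [[0,0,0],[0,0,0],[0,0,0],[0,0,0],[0,0,0],[0,0,0]], "delta_rot": [[0,0,0.03],[0,0,0.06],[0,0,0.09],[0,0,0.12],[0,0,0.125],[0,0,0.125]]}}

```text
t: 24.88
tcp_pos: [0.4862, -0.1373, 0.2618]
tcp_rot: [-0.0, 0.979, 0.206, 0.001]
wrist_force: [-1.2, 3.1, 6.2]
gripper_width: 0.231
gripper_force: 58.5
```

```bash
python3 - <<'E'
from h import *
st();f=r.grab_frame("wrist");plat(f);save(f,"w9",(200,100,440,340),2)
E
```

```text
t 24.88 tcp [ 0.4862 -0.1373  0.2618] z [ 1.6e-03  8.0e-04 -1.0e+00] yang -1.1556 q6 0.86 F [-1.2  3.1  6.2] w 0.231 gf 58.5
plat b1 [    0    27   178   180 24886] [ 85.8 116.6] z 0.1290 d 8.4
```

View pics/w9.png

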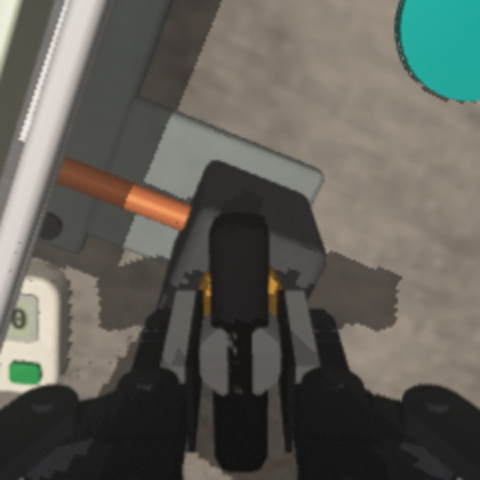

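The bar has turned with the gripper to about 0.39 rad. I'll open a little more, wait, and watch the dish.

>>> {"op": "carry_out", "data": {"slide": [[0,0,0],[0,0,0],[0,0,0],[0,0,0]], "delta_rot": [[0,0,0.01],[0,0,0.018],[0,0,0.018],[0,0,0.018]]}}

```text
t: 25.27
tcp_pos: [0.4862, -0.1373, 0.2619]
tcp_rot: [-0.0, 0.972, 0.233, 0.001]
wrist_force: [-0.4, 2.9, 7.2]
gripper_width: 0.233
gripper_force: 58.5
```

```bash
python3 - <<'E'
from h import *
st();plat()
E
```

```text
t 25.27 tcp [ 0.4862 -0.1373  0.2619] z [ 1.7e-03  9.0e-04 -1.0e+00] yang -1.0996 q6 0.80 F [-0.4  2.9  7.2] w 0.233 gf 58.5
plat b1 [    3    11   186   185 26074] [ 94.9 102.8] z 0.1295 d 8.9
```

>>> {"op": "carry_out", "data": {"slide": [[0,0,0],[0,0,0],[0,0,0],[0,0,0],[0,0,0],[0,0,0],[0,0,0],[0,0,0],[0,0,0],[0,0,0],[0,0,0],[0,0,0]], "delta_rot": [[0,0,0],[0,0,0],[0,0,0],[0,0,0],[0,0,0],[0,0,0],[0,0,0],[0,0,0],[0,0,0],[0,0,0],[0,0,0],[0,0,0]]}}

```text
t: 26.32
tcp_pos: [0.4862, -0.1373, 0.2619]
tcp_rot: [-0.0, 0.972, 0.233, 0.001]
wrist_force: [-0.8, 4.5, 7.1]
gripper_width: 0.224
gripper_force: 58.5
```

```bash
python3 - <<'E'
from h import *
st();plat()
E
```

```text
t 26.32 tcp [ 0.4862 -0.1373  0.2619] z [ 1.6e-03  9.0e-04 -1.0e+00] yang -1.0996 q6 0.80 F [-0.8  4.5  7.1] w 0.224 gf 58.5
plat b1 [    3    11   186   185 26068] [ 94.9 102.9] z 0.1295 d 8.9
```

>>> {"op": "carry_out", "data": {"slide": [[0,0,0],[0,0,0],[0,0,0],[0,0,0],[0,0,0],[0,0,0],[0,0,0],[0,0,0],[0,0,0],[0,0,0]], "delta_rot": [[0,0,0.01],[0,0,0.02],[0,0,0.02],[0,0,0.02],[0,0,0.02],[0,0,0.02],[0,0,0.02],[0,0,0.02],[0,0,0.02],[0,0,0.02]]}}

```text
t: 27.2
tcp_pos: [0.4862, -0.1372, 0.2618]
tcp_rot: [-0.0, 0.965, 0.264, 0.001]
wrist_force: [-1.2, 3.3, 6.9]
gripper_width: 0.229
gripper_force: 58.5
```

```bash
python3 - <<'E'
from h import *
st();plat()
E
```

```text
t 27.20 tcp [ 0.4862 -0.1372  0.2618] z [ 0.0015  0.001  -1.    ] yang -1.0368 q6 0.74 F [-1.2  3.3  6.9] w 0.229 gf 58.5
plat b1 [   24     0   182   181 25459] [113.3  88.9] z 0.1270 d 8.3
```

>>> {"op": "carry_out", "data": {"slide": [[0,0,0],[0,0,0],[0,0,0],[0,0,0],[0,0,0],[0,0,0],[0,0,0],[0,0,0],[0,0,0],[0,0,0],[0,0,0],[0,0,0]], "delta_rot": [[0,0,0],[0,0,0],[0,0,0],[0,0,0],[0,0,0],[0,0,0],[0,0,0],[0,0,0],[0,0,0],[0,0,0],[0,0,0],[0,0,0]]}}

```text
t: 28.25
tcp_pos: [0.4862, -0.1372, 0.2619]
tcp_rot: [-0.0, 0.965, 0.264, 0.001]
wrist_force: [-1.0, 3.5, 5.9]
gripper_width: 0.228
gripper_force: 58.5
```

```bash
python3 - <<'E'
from h import *
st();plat()
E
```

```text
t 28.25 tcp [ 0.4862 -0.1372  0.2619] z [ 0.0015  0.001  -1.    ] yang -1.0368 q6 0.74 F [-1.   3.5  5.9] w 0.228 gf 58.5
plat b1 [   35     1   175   177 23528] [121.1  89.2] z 0.1230 d 8.1
```

It is sinking at about 4 mm/s. I'll open 0.05 rad more and let it run.

>>> {"op": "carry_out", "data": {"slide": [[0,0,0],[0,0,0],[0,0,0],[0,0,0],[0,0,0],[0,0,0],[0,0,0],[0,0,0],[0,0,0],[0,0,0],[0,0,0],[0,0,0]], "delta_rot": [[0,0,0.008],[0,0,0.016],[0,0,0.016],[0,0,0.016],[0,0,0.016],[0,0,0.016],[0,0,0.016],[0,0,0.016],[0,0,0.016],[0,0,0.016],[0,0,0.016],[0,0,0.016]]}}

```text
t: 29.3
tcp_pos: [0.4862, -0.1372, 0.2619]
tcp_rot: [-0.0, 0.958, 0.288, 0.001]
wrist_force: [-0.9, 4.2, 6.6]
gripper_width: 0.227
gripper_force: 58.6
```

```bash
python3 - <<'E'
from h import *
st();plat()
E
```

```text
t 29.30 tcp [ 0.4862 -0.1372  0.2619] z [ 0.0015  0.0011 -1.    ] yang -0.9866 q6 0.69 F [-0.9  4.2  6.6] w 0.227 gf 58.6
plat b1 [   62     0   163   166 21071] [142.7  80.8] z 0.1165 d 6.8
```

>>> {"op": "carry_out", "data": {"slide": [[0,0,0],[0,0,0],[0,0,0],[0,0,0],[0,0,0],[0,0,0],[0,0,0],[0,0,0],[0,0,0],[0,0,0],[0,0,0],[0,0,0]], "delta_rot": [[0,0,0],[0,0,0],[0,0,0],[0,0,0],[0,0,0],[0,0,0],[0,0,0],[0,0,0],[0,0,0],[0,0,0],[0,0,0],[0,0,0]]}}

```text
t: 30.35
tcp_pos: [0.4862, -0.1372, 0.2619]
tcp_rot: [-0.0, 0.958, 0.288, 0.001]
wrist_force: [-0.7, 3.9, 6.5]
gripper_width: 0.231
gripper_force: 58.6
```

>>> {"op": "carry_out", "data": {"slide": [[0,0,0],[0,0,0],[0,0,0],[0,0,0],[0,0,0],[0,0,0],[0,0,0],[0,0,0],[0,0,0],[0,0,0],[0,0,0],[0,0,0]], "delta_rot": [[0,0,0],[0,0,0],[0,0,0],[0,0,0],[0,0,0],[0,0,0],[0,0,0],[0,0,0],[0,0,0],[0,0,0],[0,0,0],[0,0,0]]}}

```text
t: 31.35
tcp_pos: [0.4862, -0.1372, 0.2619]
tcp_rot: [-0.0, 0.958, 0.288, 0.001]
wrist_force: [-1.3, 3.5, 7.4]
gripper_width: 0.225
gripper_force: 58.6
```

```bash
python3 - <<'E'
from h import *
st();plat()
E
```

```text
t 31.35 tcp [ 0.4862 -0.1372  0.2619] z [ 0.0015  0.0011 -1.    ] yang -0.9867 q6 0.69 F [-1.3  3.5  7.4] w 0.225 gf 58.6
plat b1 [   91     8   144   151 16679] [162.3  83. ] z 0.1020 d 5.7
```

>>> {"op": "carry_out", "data": {"slide": [[0,0,0],[0,0,0],[0,0,0],[0,0,0],[0,0,0],[0,0,0],[0,0,0],[0,0,0],[0,0,0],[0,0,0],[0,0,0],[0,0,0]], "delta_rot": [[0,0,0],[0,0,0],[0,0,0],[0,0,0],[0,0,0],[0,0,0],[0,0,0],[0,0,0],[0,0,0],[0,0,0],[0,0,0],[0,0,0]]}}

```text
t: 32.4
tcp_pos: [0.4862, -0.1372, 0.2619]
tcp_rot: [-0.0, 0.958, 0.288, 0.001]
wrist_force: [-0.7, 3.7, 6.7]
gripper_width: 0.224
gripper_force: 58.6
```

>>> {"op": "carry_out", "data": {"slide": [[0,0,0],[0,0,0],[0,0,0],[0,0,0],[0,0,0],[0,0,0],[0,0,0],[0,0,0],[0,0,0],[0,0,0],[0,0,0],[0,0,0]], "delta_rot": [[0,0,0],[0,0,0],[0,0,0],[0,0,0],[0,0,0],[0,0,0],[0,0,0],[0,0,0],[0,0,0],[0,0,0],[0,0,0],[0,0,0]]}}

```text
t: 33.4
tcp_pos: [0.4861, -0.1372, 0.2618]
tcp_rot: [-0.0, 0.958, 0.288, 0.001]
wrist_force: [-0.6, 3.5, 6.4]
gripper_width: 0.233
gripper_force: 58.6
```

>>> {"op": "carry_out", "data": {"slide": [[0,0,0],[0,0,0],[0,0,0],[0,0,0],[0,0,0],[0,0,0],[0,0,0],[0,0,0],[0,0,0],[0,0,0],[0,0,0],[0,0,0]], "delta_rot": [[0,0,0],[0,0,0],[0,0,0],[0,0,0],[0,0,0],[0,0,0],[0,0,0],[0,0,0],[0,0,0],[0,0,0],[0,0,0],[0,0,0]]}}

```text
t: 34.4
tcp_pos: [0.4862, -0.1372, 0.2619]
tcp_rot: [-0.0, 0.958, 0.288, 0.001]
wrist_force: [-1.1, 3.9, 7.2]
gripper_width: 0.228
gripper_force: 58.6
```

>>> {"op": "carry_out", "data": {"slide": [[0,0,0],[0,0,0],[0,0,0],[0,0,0],[0,0,0],[0,0,0],[0,0,0],[0,0,0],[0,0,0],[0,0,0],[0,0,0],[0,0,0]], "delta_rot": [[0,0,0],[0,0,0],[0,0,0],[0,0,0],[0,0,0],[0,0,0],[0,0,0],[0,0,0],[0,0,0],[0,0,0],[0,0,0],[0,0,0]]}}

```text
t: 35.4
tcp_pos: [0.4862, -0.1372, 0.2619]
tcp_rot: [-0.0, 0.958, 0.288, 0.001]
wrist_force: [-1.0, 3.8, 6.1]
gripper_width: 0.23
gripper_force: 58.6
```

```bash
python3 - <<'E'
from h import *
st();plat()
E
```

```text
t 35.40 tcp [ 0.4862 -0.1372  0.2619] z [ 0.0015  0.0011 -1.    ] yang -0.9867 q6 0.69 F [-1.   3.8  6.1] w 0.230 gf 58.6
plat b1 [  129    24   119   125 11651] [187.9  86.1] z 0.0770 d 4.1
```

>>> {"op": "carry_out", "data": {"slide": [[0,0,0],[0,0,0],[0,0,0],[0,0,0],[0,0,0],[0,0,0],[0,0,0],[0,0,0],[0,0,0],[0,0,0],[0,0,0],[0,0,0]], "delta_rot": [[0,0,0],[0,0,0],[0,0,0],[0,0,0],[0,0,0],[0,0,0],[0,0,0],[0,0,0],[0,0,0],[0,0,0],[0,0,0],[0,0,0]]}}

```text
t: 36.45
tcp_pos: [0.4862, -0.1372, 0.2619]
tcp_rot: [-0.0, 0.958, 0.288, 0.001]
wrist_force: [-1.3, 3.4, 7.0]
gripper_width: 0.228
gripper_force: 58.6
```

```bash
python3 - <<'E'
from h import *
st();plat()
E
```

```text
t 36.45 tcp [ 0.4862 -0.1372  0.2619] z [ 0.0015  0.0011 -1.    ] yang -0.9866 q6 0.69 F [-1.3  3.4  7. ] w 0.228 gf 58.6
plat b1 [  129    24   119   126 11650] [187.9  86.1] z 0.0770 d 4.1
```

The platform is fully down (no more movement). Now I'll shut the valve, turning back 0.562 rad plus a little.

>>> {"op": "carry_out", "data": {"slide": [[0,0,0],[0,0,0],[0,0,0],[0,0,0],[0,0,0],[0,0,0],[0,0,0],[0,0,0],[0,0,0]], "delta_rot": [[0,0,-0.03],[0,0,-0.06],[0,0,-0.09],[0,0,-0.12],[0,0,-0.15],[0,0,-0.175],[0,0,-0.185],[0,0,-0.187],[0,0,-0.187]]}}

```text
t: 37.25
tcp_pos: [0.4863, -0.1375, 0.2619]
tcp_rot: [0.0, 1.0, -0.001, 0.001]
wrist_force: [0.2, 2.7, 6.5]
gripper_width: 0.234
gripper_force: 58.5
```

```bash
python3 - <<'E'
from h import *
s=st();print(s["wrist_torque"])
E
```

```text
t 37.25 tcp [ 0.4863 -0.1375  0.2619] z [ 1.8e-03 -4.0e-04 -1.0e+00] yang -1.5726 q6 1.27 F [0.2 2.7 6.5] w 0.234 gf 58.5
[0.27891624 0.10004607 0.19280167]
```

>>> {"op": "carry_out", "data": {"slide": [[0,0,0],[0,0,0],[0,0,0]], "delta_rot": [[0,0,-0.008],[0,0,-0.01],[0,0,-0.01]]}}

```text
t: 37.5
tcp_pos: [0.4863, -0.1375, 0.2619]
tcp_rot: [0.0, 1.0, -0.016, 0.001]
wrist_force: [-0.2, 1.8, 4.8]
gripper_width: 0.228
gripper_force: 58.5
```

```bash
python3 - <<'E'
from h import *
s=st();print(s["wrist_torque"])
E
```

```text
t 37.50 tcp [ 0.4863 -0.1375  0.2619] z [ 1.7e-03 -8.0e-04 -1.0e+00] yang -1.6026 q6 1.30 F [-0.2  1.8  4.8] w 0.228 gf 58.5
[0.30693317 0.13452349 0.60726   ]
```

The torque of 0.6 N m shows the valve is on its stop, so it is shut. I'll release and move over the tray handle.

>>> {"op": "carry_out", "data": {"slide": [[0,0,0],[0,0,0],[0,0,0],[0,0,0],[0,0,0.1],[0,0,0.25],[0,0,0.4],[0,0,0.5],[0,0,0.5]], "delta_rot": [[0,0,0],[0,0,0],[0,0,0],[0,0,0],[0,0,0],[0,0,0],[0,0,0],[0,0,0],[0,0,0]], "gripper": 0.4}}

```text
t: 38.25
tcp_pos: [0.4871, -0.1381, 0.3651]
tcp_rot: [0.001, 1.0, -0.017, 0.005]
wrist_force: [0.5, -0.5, 0.7]
gripper_width: 0.604
gripper_force: 0.0
```

>>> {"op": "carry_out", "data": {"slide": [[0,0.2,0],[-0.1,0.4,0],[-0.2,0.6,0],[-0.3,0.8,0],[-0.3,1,0],[-0.3,1,0],[-0.3,1,0],[-0.3,1,0]], "delta_rot": [[0,0,0.03],[0,0,0.07],[0,0,0.1],[0,0,0.14],[0,0,0.18],[0,0,0.22],[0,0,0.25],[0,0,0.26]], "gripper": 0.69}}

```text
t: 38.92
tcp_pos: [0.4255, 0.0634, 0.3599]
tcp_rot: [-0.0, 0.923, 0.384, -0.001]
wrist_force: [0.1, -0.2, 0.1]
gripper_width: 0.307
gripper_force: 0.0
```

>>> {"op": "carry_out", "data": {"slide": [[0,0.11,0],[0,0.11,0],[0,0.11,0],[0,0.11,0],[0,0.11,0],[0,0.11,0],[0,0.11,0],[0,0.11,0],[0,0.11,0]], "delta_rot": [[0,0,0.03],[0,0,0.07],[0,0,0.1],[0,0,0.14],[0,0,0.18],[0,0,0.22],[0,0,0.25],[0,0,0.256],[0,0,0.256]]}}

```text
t: 39.67
tcp_pos: [0.4259, 0.0842, 0.3601]
tcp_rot: [-0.0, 0.702, 0.712, -0.0]
wrist_force: [0.2, 0.3, 0.6]
gripper_width: 0.31
gripper_force: 0.0
```

```bash
python3 - <<'E'
from h import *
st();f=r.grab_frame("wrist");save(f,"w10")
print([(round(d["p"],2),np.round(d["location"],4)) for d in r.tip_of("tray_handle",f)[:2]])
c=np.array([.426,.0845]);u=np.array([-np.sin(.0225),np.cos(.0225)])
print(w2px(f,[[*c,.119],[*(c+.038*u),.119],[*(c-.038*u),.119]]).round())
f=r.grab_frame("top")
for p in ("tray_handle","valve_grip","keeper_post","keeper_hinge"): print(p,[(round(d["p"],2),np.round(d["location"],4)) for d in r.tip_of(p,f)[:2]])
E
```

```text
t 39.67 tcp [0.4259 0.0842 0.3601] z [-1.2e-03 -3.0e-04 -1.0e+00] yang 0.0148 q6 0.15 F [0.2 0.3 0.6] w 0.310 gf 0.0
[(0.57, array([0.4278, 0.0872, 0.1125]))]
[[321. 216.]
 [321. 166.]
 [321. 260.]]
tray_handle [(0.78, array([0.4281, 0.0832, 0.1143])), (0.54, array([ 0.4011, -0.0622, -0.0038]))]
valve_grip [(0.48, array([ 0.4866, -0.1381,  0.098 ]))]
keeper_post [(0.68, array([0.5218, 0.2784, 0.1192]))]
keeper_hinge [(0.45, array([0.5819, 0.2848, 0.1192]))]
```

View pics/w10.png

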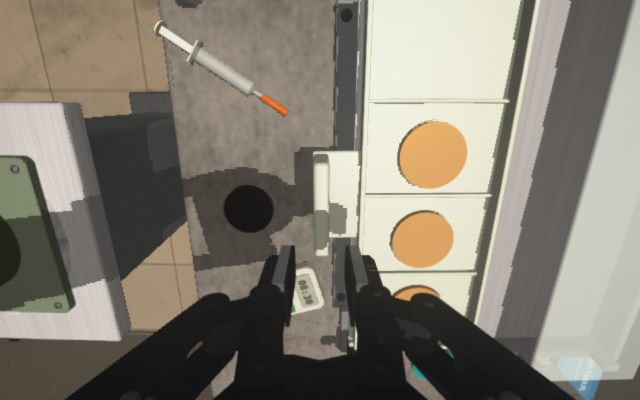

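The handle bar is centred at (321,204), in line with the fingers. Going down over it.

>>> {"op": "carry_out", "data": {"slide": [[0,0.01,-0.15],[0,0.01,-0.28],[0,0.01,-0.36],[0,0.01,-0.42],[0,0.01,-0.45],[0,0.01,-0.46],[0,0.01,-0.46]], "delta_rot": [[0,0,0],[0,0,0],[0,0,0],[0,0,0],[0,0,0],[0,0,0],[0,0,0]]}}

```text
t: 40.6
tcp_pos: [0.4262, 0.0863, 0.2687]
tcp_rot: [0.0, 0.701, 0.713, -0.0]
wrist_force: [0.5, 0.6, -0.5]
gripper_width: 0.31
gripper_force: 0.0
```

>>> {"op": "carry_out", "data": {"slide": [[0,0,0],[0,0,0],[0,0,0],[0,0,0],[0,0,0]], "delta_rot": [[0,0,0],[0,0,0],[0,0,0],[0,0,0],[0,0,0]], "gripper": 1, "grip_force": 25}}

```text
t: 41.02
tcp_pos: [0.4263, 0.0864, 0.2695]
tcp_rot: [0.001, 0.701, 0.713, 0.001]
wrist_force: [-0.6, 1.3, 5.2]
gripper_width: 0.135
gripper_force: 29.5
```

```bash
python3 - <<'E'
from h import *
s=st();print(s["wrist_torque"])
E
```

```text
t 41.02 tcp [0.4263 0.0864 0.2695] z [ 1.8e-03  3.0e-04 -1.0e+00] yang 0.0165 q6 0.16 F [-0.6  1.3  5.2] w 0.135 gf 29.5
[0.02429057 0.09877675 0.08591372]
```

>>> {"op": "carry_out", "data": {"slide": [[0.02,0,0],[0.05,0.001,0],[0.08,0.002,0],[0.11,0.002,0],[0.14,0.003,0],[0.17,0.003,0],[0.2,0.004,0],[0.23,0.005,0],[0.26,0.005,0],[0.28,0.006,0],[0.3,0.006,0],[0.3,0.006,0]], "delta_rot": [[0,0,0],[0,0,0],[0,0,0],[0,0,0],[0,0,0],[0,0,0],[0,0,0],[0,0,0],[0,0,0],[0,0,0],[0,0,0],[0,0,0]]}}

```text
t: 42.02
tcp_pos: [0.4838, 0.0874, 0.2694]
tcp_rot: [-0.003, 0.702, 0.713, -0.003]
wrist_force: [-11.3, -0.5, 16.2]
gripper_width: 0.131
gripper_force: 30.8
```

```bash
python3 - <<'E'
from h import *
s=st();print(s["wrist_torque"]);f=r.grab_frame("top")
print([(round(d["p"],2),np.round(d["location"],4)) for d in r.tip_of("tray",f)[:2]]);dishes(f,.086,30)
E
```

```text
t 42.02 tcp [0.4838 0.0874 0.2694] z [-8.2e-03 -5.0e-04 -1.0e+00] yang 0.0157 q6 0.14 F [-11.3  -0.5  16.2] w 0.131 gf 30.8
[-0.05106021  1.6560275   0.05962667]
[(0.91, array([0.5764, 0.0884, 0.0704]))]
[242 155  21  14 230] [251.5 161.9] [0.5827 0.1222 0.086 ]
[271 155  23  21 359] [282.2 165.3] [0.5754 0.0426 0.086 ]
[303 155  21  21 356] [312.8 165.1] [ 0.5772 -0.0363  0.086 ]
[332 201  11   4  41] [337.1 202.6] [ 0.4817 -0.1006  0.086 ]
```

The tray has moved 57 mm, but the rigid grip is pressing down. I'll open to a loose cage and push the bar.

>>> {"op": "carry_out", "data": {"slide": [[0,0,0],[0,0,0],[0,0,0],[0,0,0]], "delta_rot": [[0,0,0],[0,0,0],[0,0,0],[0,0,0]], "gripper": 0.77}}

```text
t: 42.45
tcp_pos: [0.4862, 0.0875, 0.2686]
tcp_rot: [0.0, 0.701, 0.713, 0.0]
wrist_force: [-0.1, 0.7, 0.6]
gripper_width: 0.231
gripper_force: 0.0
```

>>> {"op": "carry_out", "data": {"slide": [[0.02,0,-0.01],[0.04,0,-0.01],[0.06,0.001,-0.01],[0.08,0.002,-0.01],[0.1,0.002,-0.01],[0.12,0.003,-0.01],[0.14,0.003,-0.01],[0.16,0.003,-0.01],[0.18,0.004,-0.01],[0.2,0.004,-0.01],[0.22,0.004,-0.01],[0.24,0.005,-0.01]], "delta_rot": [[0,0,0],[0,0,0],[0,0,0],[0,0,0],[0,0,0],[0,0,0],[0,0,0],[0,0,0],[0,0,0],[0,0,0],[0,0,0],[0,0,0]]}}

```text
t: 43.45
tcp_pos: [0.5347, 0.0885, 0.2667]
tcp_rot: [0.0, 0.701, 0.713, 0.0]
wrist_force: [-2.3, 0.5, -0.1]
gripper_width: 0.231
gripper_force: 1.3
```

```bash
python3 - <<'E'
from h import *
s=st();f=r.grab_frame("top")
print([(round(d["p"],2),np.round(d["location"],4)) for d in r.tip_of("tray",f)[:2]+r.tip_of("tray_handle",f)[:1]]);dishes(f,.086,30)
E
```

```text
t 43.45 tcp [0.5347 0.0885 0.2667] z [ 1.3e-03  1.0e-04 -1.0e+00] yang 0.0164 q6 0.13 F [-2.3  0.5 -0.1] w 0.231 gf 1.3
[(0.5, array([0.5221, 0.278 , 0.1211])), (0.66, array([0.5831, 0.2832, 0.1169]))]
[275 145  18  13 211] [283.3 150.5] [0.6139 0.0408 0.086 ]
[303 145  21  13 232] [312.9 150.4] [ 0.6157 -0.0358  0.086 ]
[332 201  11   4  41] [337.1 202.6] [ 0.4817 -0.1006  0.086 ]
```

>>> {"op": "carry_out", "data": {"slide": [[0.015,0,-0.005],[0.03,0,-0.01],[0.045,0.001,-0.01],[0.06,0.001,-0.01],[0.075,0.002,-0.01],[0.09,0.002,-0.01],[0.1,0.002,-0.01],[0.105,0.002,-0.01],[0.11,0.002,-0.01]], "delta_rot": [[0,0,0],[0,0,0],[0,0,0],[0,0,0],[0,0,0],[0,0,0],[0,0,0],[0,0,0],[0,0,0]]}}

```text
t: 44.35
tcp_pos: [0.5562, 0.0889, 0.2645]
tcp_rot: [-0.0, 0.701, 0.713, -0.0]
wrist_force: [-0.9, -0.5, -1.8]
gripper_width: 0.23
gripper_force: 1.0
```

>>> {"op": "carry_out", "data": {"slide": [[0.005,0,0],[0.01,0,0],[0.015,0,0],[0.02,0,0]], "delta_rot": [[0,0,0],[0,0,0],[0,0,0],[0,0,0]]}}

```text
t: 44.68
tcp_pos: [0.5601, 0.0889, 0.2647]
tcp_rot: [0.0, 0.701, 0.713, 0.0]
wrist_force: [-2.6, -0.5, -0.9]
gripper_width: 0.234
gripper_force: 1.0
```

>>> {"op": "carry_out", "data": {"slide": [[0.005,0,0],[0.01,0,0],[0.015,0,0],[0.015,0,0]], "delta_rot": [[0,0,0],[0,0,0],[0,0,0],[0,0,0]]}}

```text
t: 45.02
tcp_pos: [0.5633, 0.0889, 0.2648]
tcp_rot: [0.0, 0.701, 0.713, 0.0]
wrist_force: [-1.7, 0.1, -0.4]
gripper_width: 0.227
gripper_force: 0.9
```

>>> {"op": "carry_out", "data": {"slide": [[0.005,0,0],[0.01,0,0],[0.01,0,0]], "delta_rot": [[0,0,0],[0,0,0],[0,0,0]]}}

```text
t: 45.27
tcp_pos: [0.5651, 0.0889, 0.2648]
tcp_rot: [0.0, 0.701, 0.713, 0.0]
wrist_force: [-0.7, 0.4, 0.2]
gripper_width: 0.227
gripper_force: 1.1
```

```bash
python3 - <<'E'
from h import *
s=st();f=r.grab_frame("wrist");save(f,"w11")
E
```

```text
t 45.27 tcp [0.5651 0.0889 0.2648] z [ 3.e-04 -0.e+00 -1.e+00] yang 0.0164 q6 0.12 F [-0.7  0.4  0.2] w 0.227 gf 1.1
```

Not at the stop yet; continuing in small steps.

>>> {"op": "carry_out", "data": {"slide": [[0.005,0,0],[0.01,0,0],[0.01,0,0]], "delta_rot": [[0,0,0],[0,0,0],[0,0,0]]}}

```text
t: 45.57
tcp_pos: [0.5672, 0.0889, 0.2648]
tcp_rot: [0.0, 0.701, 0.713, 0.0]
wrist_force: [-3.0, 0.4, 0.6]
gripper_width: 0.231
gripper_force: 1.4
```

>>> {"op": "carry_out", "data": {"slide": [[0.005,0,0],[0.01,0,0],[0.01,0,0]], "delta_rot": [[0,0,0],[0,0,0],[0,0,0]]}}

```text
t: 45.82
tcp_pos: [0.5688, 0.0889, 0.2648]
tcp_rot: [-0.0, 0.701, 0.713, -0.0]
wrist_force: [-6.2, 0.3, 2.9]
gripper_width: 0.229
gripper_force: 2.3
```

```bash
python3 - <<'E'
from h import *
s=st();f=r.grab_frame("scene");print([(round(d["p"],2),np.round(d["location"],4)) for n in ("tray","tray_handle","dock_home") for d in r.tip_of(n,f)[:1]])
E
```

```text
t 45.82 tcp [0.5688 0.0889 0.2648] z [-1.e-03 -3.e-04 -1.e+00] yang 0.0164 q6 0.12 F [-6.2  0.3  2.9] w 0.229 gf 2.3
[(0.97, array([0.6578, 0.0933, 0.0705])), (0.6, array([0.6589, 0.0958, 0.069 ])), (0.6, array([0.6598, 0.0879, 0.068 ]))]
```

>>> {"op": "carry_out", "data": {"slide": [[0.005,0,0],[0.01,0,0],[0.01,0,0],[0.01,0,0]], "delta_rot": [[0,0,0],[0,0,0],[0,0,0],[0,0,0]]}}

```text
t: 46.35
tcp_pos: [0.5698, 0.0886, 0.2648]
tcp_rot: [-0.001, 0.701, 0.713, -0.002]
wrist_force: [-8.7, -2.3, 6.0]
gripper_width: 0.234
gripper_force: 4.3
```

```bash
python3 - <<'E'
from h import *
s=st();f=r.grab_frame("wrist");save(f,"w12")
E
```

```text
t 46.35 tcp [0.5698 0.0886 0.2648] z [-4.2e-03 -9.0e-04 -1.0e+00] yang 0.0165 q6 0.12 F [-8.7 -2.3  6. ] w 0.234 gf 4.3
```

View pics/w12.png

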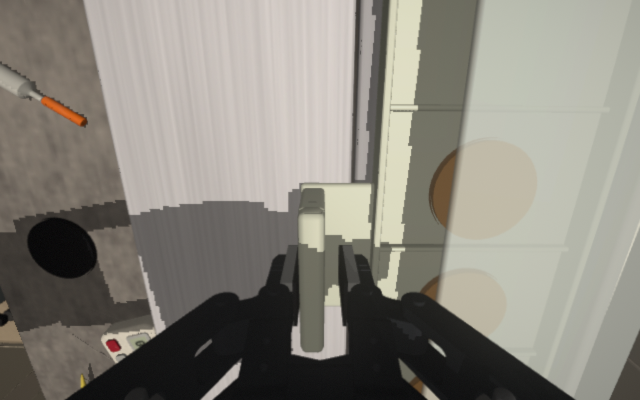

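The push force reached 8.7 N and the handle is at the expected x (0.566), so the tray is against the back stop. The image shows it in under the hood with dishes at (487,190) and (465,300). I'll back off, rise and go to the keeper post.

>>> {"op": "carry_out", "data": {"slide": [[-0.01,0,0],[-0.02,0,0],[-0.02,0,0],[-0.02,0,0.1],[-0.02,0,0.25],[-0.02,0,0.4],[-0.02,0,0.475],[-0.02,0,0.475]], "delta_rot": [[0,0,0],[0,0,0],[0,0,0],[0,0,0],[0,0,0],[0,0,0],[0,0,0],[0,0,0]]}}

```text
t: 47.07
tcp_pos: [0.5686, 0.0892, 0.3643]
tcp_rot: [0.004, 0.701, 0.713, 0.005]
wrist_force: [0.8, 0.7, 0.6]
gripper_width: 0.233
gripper_force: 0.0
```

>>> {"op": "carry_out", "data": {"slide": [[-0.05,0.2,0],[-0.1,0.4,0],[-0.2,0.6,0],[-0.225,0.8,0],[-0.225,0.943,0],[-0.225,0.943,0],[-0.225,0.943,0],[-0.225,0.943,0],[-0.225,0.943,0]], "delta_rot": [[0,0,-0.03],[0,0,-0.07],[0,0,-0.1],[0,0,-0.14],[0,0,-0.18],[0,0,-0.21],[0,0,-0.24],[0,0,-0.25],[0,0,-0.25]], "gripper": 0.5}}

```text
t: 47.82
tcp_pos: [0.5221, 0.2781, 0.3586]
tcp_rot: [0.0, 0.921, 0.39, -0.0]
wrist_force: [-0.2, 0.6, -0.2]
gripper_width: 0.503
gripper_force: 0.0
```

```bash
python3 - <<'E'
from h import *
st();f=r.grab_frame("wrist");save(f,"w13",(160,60,480,360),2)
print(w2px(f,[[.522,.2775,.129],[.583,.283,.118]]).round())
fs=[f,r.grab_frame("top"),r.grab_frame("scene")]
for g in fs: print([(n,round(d["p"],2),np.round(d["location"],4)) for n in ("keeper_post","keeper_hinge") for d in r.tip_of(n,g)[:1]])
f=fs[1]; print([(n,round(d["p"],2),np.round(d["location"],4)) for n in ("tray","tray_handle") for d in r.tip_of(n,f)[:1]])
E
```

```text
t 47.82 tcp [0.5221 0.2781 0.3586] z [-1.e-04 -2.e-04 -1.e+00] yang -0.7687 q6 1.24 F [-0.2  0.6 -0.2] w 0.503 gf 0.0
[[323. 221.]
 [380. 154.]]
[('keeper_post', 0.97, array([0.5208, 0.2781, 0.1166])), ('keeper_hinge', 0.78, array([0.5794, 0.2792, 0.1165]))]
[('keeper_post', 0.41, array([0.5222, 0.2749, 0.1205])), ('keeper_hinge', 0.7, array([0.5643, 0.0878, 0.1104]))]
[('keeper_post', 0.56, array([0.5208, 0.275 , 0.1176])), ('keeper_hinge', 0.64, array([ 0.5204,  0.0856, -0.0006]))]
[('tray', 0.95, array([0.6592, 0.0858, 0.0666]))]
```

View pics/w13.png

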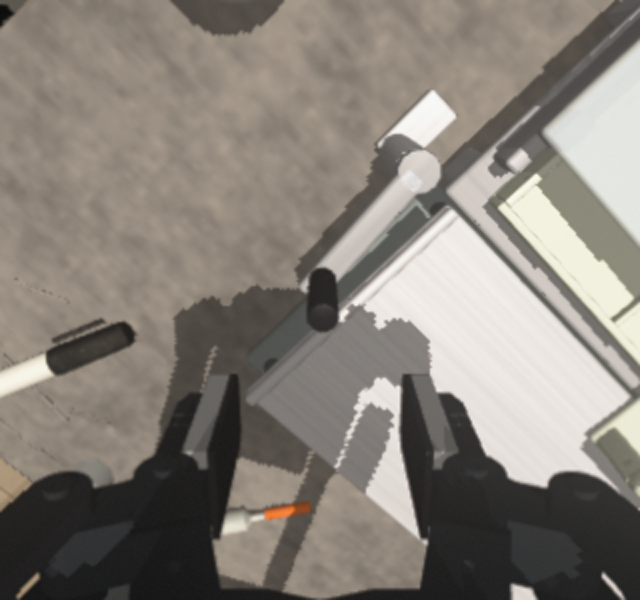

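The post top at crop (321,318), which is (320,219) in the full frame, agrees with the predicted (323,221). Going down to grip it lightly.

>>> {"op": "carry_out", "data": {"slide": [[0,0,-0.12],[0,0,-0.24],[0,0,-0.34],[0,0,-0.41],[0,0,-0.43],[0,0,-0.43]], "delta_rot": [[0,0,0],[0,0,0],[0,0,0],[0,0,0],[0,0,0],[0,0,0]]}}

```text
t: 48.87
tcp_pos: [0.5218, 0.2774, 0.2727]
tcp_rot: [0.0, 0.921, 0.39, -0.001]
wrist_force: [0.6, 0.2, -0.0]
gripper_width: 0.499
gripper_force: 0.0
```

>>> {"op": "carry_out", "data": {"slide": [[0,0,0],[0,0,0],[0,0,0],[0,0,0],[0,0,0],[0,0,0],[0,0,0]], "delta_rot": [[0,0,0],[0,0,0],[0,0,0],[0,0,0],[0,0,0],[0,0,0],[0,0,0]], "gripper": 1, "grip_force": 20}}

```text
t: 49.45
tcp_pos: [0.5224, 0.2777, 0.275]
tcp_rot: [-0.0, 0.921, 0.39, 0.001]
wrist_force: [-0.5, -0.3, 5.6]
gripper_width: 0.131
gripper_force: 21.6
```

```bash
python3 - <<'E'
from h import *
st()
h=np.array([.583,.2825]);p0=np.array([.522,.2772]);a0=np.arctan2(*(p0-h)[::-1])%(2*np.pi);a1=1.5*np.pi+.02;print(a0,a1)
for a in np.linspace(a0,a1,13)[1:]: print(((h+.0605*np.array([np.cos(a),np.sin(a)])-p0)/.2).round(3).tolist())
E
```

```text
t 49.45 tcp [0.5224 0.2777 0.275 ] z [ 0.0026  0.0012 -1.    ] yang -0.7690 q6 1.24 F [-0.5 -0.3  5.6] w 0.131 gf 21.6
3.228260250896343 4.732388980384689
[0.009, -0.037]
[0.02, -0.074]
[0.034, -0.109]
[0.053, -0.141]
[0.076, -0.171]
[0.103, -0.198]
[0.133, -0.222]
[0.165, -0.242]
[0.2, -0.257]
[0.236, -0.268]
[0.273, -0.274]
[0.311, -0.276]
```

>>> {"op": "carry_out", "data": {"slide": [[0.009,-0.037,0],[0.02,-0.074,0],[0.034,-0.109,0],[0.053,-0.141,0],[0.076,-0.171,0],[0.103,-0.198,0],[0.133,-0.222,0],[0.165,-0.242,0]], "delta_rot": [[0,0,0],[0,0,0],[0,0,0],[0,0,0],[0,0,0],[0,0,0],[0,0,0],[0,0,0]]}}

```text
t: 50.12
tcp_pos: [0.554, 0.2288, 0.2744]
tcp_rot: [-0.0, 0.921, 0.39, -0.001]
wrist_force: [-4.8, -1.9, 6.9]
gripper_width: 0.131
gripper_force: 22.0
```

>>> {"op": "carry_out", "data": {"slide": [[0.035,-0.015,0],[0.07,-0.026,0],[0.108,-0.032,0],[0.146,-0.034,0],[0.146,-0.034,0]], "delta_rot": [[0,0,0],[0,0,0],[0,0,0],[0,0,0],[0,0,0]]}}

```text
t: 50.53
tcp_pos: [0.5836, 0.2223, 0.2742]
tcp_rot: [-0.001, 0.921, 0.39, -0.002]
wrist_force: [-4.8, -0.4, 5.5]
gripper_width: 0.131
gripper_force: 22.2
```

```bash
python3 - <<'E'
from h import *
st();f=r.grab_frame("wrist");print([(n,round(d["p"],2),np.round(d["location"],4)) for n in ("keeper_post","keeper_hinge","tray") for d in r.tip_of(n,f)[:1]])
E
```

```text
t 50.53 tcp [0.5836 0.2223 0.2742] z [-4.3e-03 -2.0e-04 -1.0e+00] yang -0.7694 q6 1.11 F [-4.8 -0.4  5.5] w 0.131 gf 22.2
[('keeper_post', 0.77, array([0.5853, 0.2192, 0.1172])), ('keeper_hinge', 0.78, array([0.5789, 0.2833, 0.1172]))]
```

>>> {"op": "carry_out", "data": {"slide": [[0.01,0,0],[0.02,0,0],[0.02,0,0]], "delta_rot": [[0,0,0],[0,0,0],[0,0,0]]}}

```text
t: 50.98
tcp_pos: [0.585, 0.2224, 0.274]
tcp_rot: [-0.002, 0.921, 0.39, -0.006]
wrist_force: [-14.0, -0.3, 11.4]
gripper_width: 0.127
gripper_force: 22.9
```

>>> {"op": "carry_out", "data": {"slide": [[0.01,0,0],[0.015,0,0],[0.015,0,0]], "delta_rot": [[0,0,0],[0,0,0],[0,0,0]]}}

```text
t: 51.23
tcp_pos: [0.5862, 0.2224, 0.274]
tcp_rot: [-0.003, 0.921, 0.39, -0.009]
wrist_force: [-19.9, 0.2, 15.6]
gripper_width: 0.129
gripper_force: 23.6
```

The keeper is against its stop at 20 N. I'll release, rise clear and check.

>>> {"op": "carry_out", "data": {"slide": [[0,0,0],[0,0,0],[0,0,0],[0,0,0.02],[0,0,0.1],[0,0,0.25],[0,0,0.4],[0,0,0.6],[0,0,0.6],[0,0,0.6]], "delta_rot": [[0,0,0],[0,0,0],[0,0,0],[0,0,0],[0,0,0],[0,0,0],[0,0,0],[0,0,0],[0,0,0],[0,0,0]], "gripper": 0.6}}

```text
t: 52.07
tcp_pos: [0.5918, 0.2223, 0.397]
tcp_rot: [0.0, 0.921, 0.39, 0.003]
wrist_force: [0.6, 0.2, -0.1]
gripper_width: 0.4
gripper_force: 0.0
```

>>> {"op": "carry_out", "data": {"slide": [[-0.2,-0.2,0],[-0.4,-0.4,0],[-0.6,-0.6,0],[-0.7,-0.8,0],[-0.7,-1,0],[-0.7,-1,0],[-0.7,-1,0],[-0.7,-1,0]], "delta_rot": [[0,0,0],[0,0,0],[0,0,0],[0,0,0],[0,0,0],[0,0,0],[0,0,0],[0,0,0]]}}

```text
t: 52.73
tcp_pos: [0.4505, 0.0207, 0.393]
tcp_rot: [-0.0, 0.922, 0.388, -0.001]
wrist_force: [0.3, 0.3, -0.4]
gripper_width: 0.402
gripper_force: 0.0
```

```bash
python3 - <<'E'
from h import *
st()
for c in ("top","scene"):
    f=r.grab_frame(c);dishes(f,.086,20);print(c,[(n,round(d["p"],2),np.round(d["location"],4)) for n in ("tray","tray_handle","keeper_post","keeper_hinge","valve_grip","timer","tape_roll") for d in r.tip_of(n,f)[:1]])
    if c=="top":
        # valve bar direction: dark pixels near valve
        u=w2px(f,[[.4865,-.1378,.107]])[0].astype(int);g=cv2.cvtColor(f["image"],cv2.COLOR_RGB2GRAY)[u[1]-16:u[1]+17,u[0]-7:u[0]+8]
        ys,xs=np.where(g<45);v=np.linalg.svd(np.c_[xs-xs.mean(),ys-ys.mean()],full_matrices=False)[2][0];print("valve dir px",v,len(xs))
E
```

```text
t 52.73 tcp [0.4505 0.0207 0.393 ] z [-1.5e-03  1.0e-04 -1.0e+00] yang -0.7732 q6 0.79 F [ 0.3  0.3 -0.4] w 0.402 gf 0.0
[132 151   6   5  24] [134.3 153. ] [0.5998 0.4258 0.086 ]
[467 190  12   6  25] [471.8 191.8] [ 0.5161 -0.4446  0.086 ]
[332 201  11   4  42] [337.2 202.6] [ 0.4818 -0.1009  0.086 ]
top [('tray', 0.98, array([0.6577, 0.0898, 0.0672])), ('tray_handle', 0.65, array([ 6.636e-01, -2.726e-01, -4.000e-04])), ('keeper_post', 0.45, array([0.584 , 0.2231, 0.1216])), ('keeper_hinge', 0.54, array([0.5808, 0.2834, 0.1176])), ('valve_grip', 0.76, array([ 0.4849, -0.1379,  0.0947])), ('timer', 0.64, array([ 0.4   , -0.0623, -0.0033])), ('tape_roll', 0.56, array([ 0.662 , -0.2788,  0.0032]))]<stdin>:8: RuntimeWarning: Mean of empty slice.
  ret = ret.dtype.type(ret / rcount)
Traceback (most recent call last):
IndexError: index 0 is out of bounds for axis 0 with size 0
```

```bash
python3 - <<'E'
from h import *
o=np.array([.5212,.0858]);th=.02;R=np.array([[np.cos(th),-np.sin(th)],[np.sin(th),np.cos(th)]])
for c in ("wrist","top"):
    f=r.grab_frame(c);g=cv2.cvtColor(f["image"],cv2.COLOR_RGB2GRAY).astype(np.float32)
    for z,lo,hi in ((.086,.055,.1),(.113,.09,.125)):
        xs=np.arange(lo,hi,.001);acc=[]
        for y in np.linspace(.05,.07,11):
            P=w2px(f,[[*(o+R@[x,y]),z] for x in xs]).astype(np.float32)
            acc.append(cv2.remap(g,P[None,:,0],P[None,:,1],cv2.INTER_LINEAR)[0])
        print(c,z,lo,P[0].round(),np.mean(acc,0).astype(int).tolist())
E
```

```text
wrist 0.086 0.055 [317. -35.] [0, 0, 0, 0, 0, 0, 0, 0, 0, 0, 0, 0, 0, 0, 0, 0, 0, 0, 0, 0, 0, 0, 0, 0, 0, 0, 0, 0, 0, 0, 0, 0, 0, 0, 0, 0, 0, 0, 0, 0, 0, 0, 0, 0, 0, 0]
wrist 0.113 0.09 [353. -95.] [0, 0, 0, 0, 0, 0, 0, 0, 0, 0, 0, 0, 0, 0, 0, 0, 0, 0, 0, 0, 0, 0, 0, 0, 0, 0, 0, 0, 0, 0, 0, 0, 0, 0, 0]
top 0.086 0.055 [238. 165.] [230, 230, 230, 230, 230, 219, 206, 190, 159, 127, 132, 172, 215, 216, 215, 205, 171, 139, 127, 123, 122, 147, 172, 195, 211, 226, 229, 229, 229, 229, 229, 229, 229, 229, 229, 229, 222, 204, 186, 172, 160, 150, 149, 149, 149, 149]
top 0.113 0.09 [236. 150.] [163, 152, 149, 149, 148, 148, 148, 148, 148, 148, 148, 148, 149, 152, 154, 175, 196, 210, 210, 211, 210, 210, 210, 210, 210, 209, 209, 209, 209, 209, 209, 209, 209, 209, 208]
```

The tray front edge measures 77.5 mm and the roof edge 105.5 mm in the unit's frame. The expected values are 77 and 105, so the tray is home. The keeper is shut, the valve is on its stop and the robot is clear, so I'm handing in.

```bash
python3 -c "
from rig import r
print(r.finish_job())"
```

```text
the job is handed in; nothing more can be done
None
```

The job is handed in, though the hand-in returned no verdict: all three dishes found are loaded, the platform went down at about 7 mm/s by camera, the valve is shut, the tray is against the back stop, and the keeper is closed across it.

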